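# Lay up a strip stack in the gluing jig

## Task

Pile up all the hardwood strips flat and square on the grey raised bed of the jig, edges flush with the bed, and push both stop dogs fully home in the sockets at its two ends, padded face to the pile (strips and dogs in any order). Only when all that is in place, set the steel weight down on top of the pile, square to it and lengthwise along it. Leave the glue bottle, the tin and the mallet where they are.

Things in the scene. Friction and masses are not known exactly. Their poses are not given: they have to be found in the camera images.
- jig: lay-up jig fixed to the bench: plywood base 100 (x) x 232 (y) x 24 mm (its deck's top at z = 24 mm), with a raised grey bed 56 (x) x 100 (y) x 4 mm in the middle, a keyed socket at either end of the bed, and four upright round-topped steel guide pins, 8 mm thick, their tops 38 mm above the bed, at x +-35.5, y +-38 mm (3.5 mm clear of the bed's long edges); origin: centre of the underside
- bed (a point): centre of the raised bed's top face, 28 mm over the bench; axes as the jig's, the bed is 56 mm along x and 100 mm along y, just the outline of a strip; seated dogs leave 6 mm between their pads and either end of the bed
- socket_L (a point): point on the deck over which a seated dog's origin lies (dog's origin 20 mm below it, shoulder on the deck), 74 mm from the bed's centre along jig +y; jig's axes. Shank hole 22.5 (y) x 26.5 (x) mm centred 4 mm from it towards the bed, key pin hole 9.5 x 10.5 mm, 18.5 mm away from the bed; 24 mm deep, chamfered. A dog fits only with its +x (pad) to the bed, along jig -y
- socket_R (a point): point on the deck over which a seated dog's origin lies (dog's origin 20 mm below it, shoulder on the deck), 74 mm from the bed's centre along jig -y; jig's axes. Shank hole 22.5 (y) x 26.5 (x) mm centred 4 mm from it towards the bed, key pin hole 9.5 x 10.5 mm, 18.5 mm away from the bed; 24 mm deep, chamfered. A dog fits only with its +x (pad) to the bed, along jig +y
- strip1: flat hardwood strip, 56 (its x) x 100 (its y) x 8 mm (z), square edges; origin: centre of its underside; all strips are alike; may be absent
- strip2: flat hardwood strip, 56 (its x) x 100 (its y) x 8 mm (z), square edges; origin: centre of its underside; all strips are alike; may be absent
- strip3: flat hardwood strip, 56 (its x) x 100 (its y) x 8 mm (z), square edges; origin: centre of its underside; all strips are alike; may be absent
- strip4: flat hardwood strip, 56 (its x) x 100 (its y) x 8 mm (z), square edges; origin: centre of its underside; all strips are alike; may be absent
- strip5: flat hardwood strip, 56 (its x) x 100 (its y) x 8 mm (z), square edges; origin: centre of its underside; all strips are alike; may be absent
- dog1: hardwood stop dog, upright; origin on its foot plane. Below its shoulder (z 20 mm): shank 20 (x) x 24 (y) mm centred at x +4, key pin 7 x 8 mm at x -18.5. Above: tall nose, x -6 to +18, 36 mm wide (y), top z 60, thin dark rubber pad on its +x face; low heel, x -26 to -6, top z 38. Grip the nose across y at x +5, z about 47. Both dogs alike; either fits either socket
- dog2: hardwood stop dog, upright; origin on its foot plane. Below its shoulder (z 20 mm): shank 20 (x) x 24 (y) mm centred at x +4, key pin 7 x 8 mm at x -18.5. Above: tall nose, x -6 to +18, 36 mm wide (y), top z 60, thin dark rubber pad on its +x face; low heel, x -26 to -6, top z 38. Grip the nose across y at x +5, z about 47. Both dogs alike; either fits either socket
- weight: steel pressing weight, plate 56 (x) x 100 (y) x 12 mm with an upright wooden grip bar on top, 16 (x) x 60 (y) mm, from z = 12 to z = 44 mm; about 0.45 to 0.7 kg; origin: centre of its underside
- glue: white glue bottle, 60 mm across, 160 mm tall, bystander; origin at its foot
- tin: tin can, 84 mm across, 90 mm tall, bystander; origin at its foot
- mallet: rubber mallet lying on the bench, head 54 x 100 x 50 mm, handle 24 mm thick, bystander; origin under the handle, 90 mm from the head's centre
There are look-alikes about, which are no part of the job. Leave any turquoise look-alike of the dog1 alone. What is shaped like the strip5 but pink is not meant.

How it is judged:
By the outcome, as a careful person would: the job done as asked, in the order asked, and still so for the second after the job is handed in, with the robot touching nothing.
Of strip1, strip2, strip3, strip4, strip5 only 3 to 5 are there at a start; the rules pass over those that are not, and their reading is None.
At some moment in a run one of strip1, strip2, strip3, strip4, strip5 may be knocked a few centimetres aside while the robot is not near it.
It also fails if it takes over 210 s, if anything falls off the work surface, if the arm or the gripper's body presses on something with over 40 N, if the wrist force passes 120 N, or if a joint passes its speed limit or range.

## Robot

A 7-joint arm with a two-finger parallel gripper is mounted at the origin on the work surface. World frame = base frame: x ahead of the robot, y to its left, z up, the work surface at z = 0. Lengths are in m, angles in rad, forces in N, time in s.
With the tool pointing down it reaches from about 0.425 to 0.925 m from the base axis. Payload 6.8 kg.
Tool frame: the origin (TCP) lies at the very end of the fingers, on their centre line; the grasp point (between the pads) lies 19 mm behind it; z points along the fingers, y is the line along which they close (so a half turn about z gives the same grasp; the last joint's range is limited). The gripper opens to 85 mm and grips with 20 to 120 N. Pads are 22 mm wide; open, the fingers measure 114 mm over their backs; the gripper's body (76 mm by 85 mm) begins 54 mm behind the grasp point. The pads swing forward as they close: fully open they stand 13 mm farther back than shut.
Start: joints at [1.152, 0.477, 0.022, 1.555, -0.011, 1.109, -0.083], TCP at [0.206, -0.643, 0.231] pointing down, gripper open.
Joint ranges: [-2.96, 2.96], [-0.34, 2.1], [-1.41, 1.46], [0.24, 2.44], [-1.37, 4.51], [0.17, 1.92], [-2.96, 2.96]. Speed limits (rad/s): [2.39, 2.39, 3.14, 3.14, 3.14, 3.14, 3.14].

## Interface

Orientations are given as a rotation vector (axis times angle).
In Python, from bench import r gives the robot as it stands.
- The arm moves only by the tool play_rows, never from a script. Its argument "targets" is text: rows parted by semicolons, each of 5 numbers parted by spaces: the closure, from -1 (fully open) to 1 (shut), then the shift along the tool's x, y, z in m, then the turn about the tool's z in rad. In form: gripper dx dy dz spin; .... A call has 1 to 8 rows; each row is the pose to reach, as a shift and turn from the pose commanded when the call began, along the tool's axes at that moment; what a row does not reach only later rows make up. A row lasts 1/12 s, in which the tool goes at most 41.7 mm and 7.16 degrees, less where a joint would pass 70% of its speed; a pose out of reach is approached as far as the arm can. A call with a gripper value outside its range is refused whole. The fingers move at their own pace and stop on an object; "squeeze" is the grip in N (left out, the last holds). Time passes only in rows, so rows that repeat a pose let the fingers close. It gives the time, the measured TCP pose, the force, the opening and the grip force at its end, in the units of the state.
- r.get_obs(): the state, without advancing time (a new reading comes with each control period).
- r.grab_frame(name): name is "side" or "top" or "wrist"; returns the picture (400x640x3 uint8, red, green, blue); there is no depth.
- r.camera_info(name): a dict with "fov_y" (degrees; the focal length in pixels is half the picture's height over the tangent of half this angle, whatever the lens; pixels are square), "cx", "cy" (the principal point, pixels), "position" and "rotation" of the camera in the world. Camera axes: x right, y down, z forward; pixel columns grow to the right and rows downward; lengths in m; the calibration is good to about 2 mm. A picture is of the moment at which its call begins: read the wrist's pose just before it. camera_info takes no time and is no camera call; for the wrist camera it gives the pose at the moment of the call.
- r.hand_in(): hands the job in; it is judged then, once.
The state is a dict: "clock": time; "joints": joint angles; "qvel": joint speeds; "tau": joint torques, N m; "tcp_pos": TCP position; "orientation": TCP orientation; "contact_force": force on the tool from outside, world axes, zero at the start; "moment": the same for the moment, N m; "grip_width": finger opening in m; "gripper_force": force on a finger pad.
Only numpy, scipy, OpenCV 4.12 (cv2) and the standard library are available. Lean on these libraries where they do the work, as an engineer would, in place of code of your own. Each camera call takes 0.05 s, during which the arm holds its last target. There are 200 camera calls.

## Working session

There is one attempt and no reset: what is moved stays moved. The work goes in short steps, Python scripts to look and compute and a tool call to move; the robot and the scene stay as the last step left them, time stands still between calls to the robot, and variables do not carry over. Pictures are saved under pics/ and viewed, at most 14 in all, crops included, and the job is handed in when it is done.

Besides the shell and the picture viewer there is one more tool, called by a JSON object that holds its "fn" and its "kwargs", one argument or row to a line. play_rows: Moves the arm, as the interface text tells. Its arguments: {"type":"object","properties":{"targets":{"type":"string"},"squeeze":{"type":"number"}},"required":["targets"]}

```bash
ls; mkdir -p pics
python3 - <<'E'
from bench import r
import cv2
o=r.get_obs()
print(o)
for n in("top","side","wrist"):
    i=r.camera_info(n);print(n,i)
    cv2.imwrite(f"pics/{n}0.png",cv2.cvtColor(r.grab_frame(n),cv2.COLOR_RGB2BGR))
E
```

```text
pics
{'clock': 0.0, 'joints': array([ 1.1519074 ,  0.47781324,  0.0223582 ,  1.55643838, -0.01148943,
        1.10929819, -0.08309763]), 'qvel': array([-0.00021413, -0.00063778,  0.0009334 , -0.00113361, -0.00034987,
       -0.00102172,  0.00076043]), 'tau': array([ 4.67175892e-05, -5.96448183e+01,  1.60749178e+00, -2.81196660e+01,
        1.22949597e-02,  9.08097922e-03, -1.19011710e-05]), 'tcp_pos': array([ 0.20621511, -0.64211411,  0.23032279]), 'orientation': array([-3.10198017e+00, -4.85968038e-01,  6.81926944e-04]), 'contact_force': array([0.12949987, 0.11317473, 0.31311302]), 'moment': array([-0.017743  ,  0.00877528, -0.04950575]), 'gripper_force': 0.0, 'grip_width': 0.0852013300118161}
top {'fov_y': 45.61181879889655, 'cx': 330.5502728180197, 'cy': 197.67638262163422, 'position': array([ 0.40782605, -0.00323331,  1.53365357]), 'rotation': array([-2.13566681,  2.18071118, -0.10176488])}
side {'fov_y': 52.18844925034037, 'cx': 325.0488188904328, 'cy': 199.43238601077536, 'position': array([0.41377591, 1.00872662, 0.78616266]), 'rotation': array([-0.2347054 ,  2.72693895, -1.41197666])}
wrist {'fov_y': 65.41669662869195, 'cx': 316.13812016842405, 'cy': 201.32840375421097, 'position': array([ 0.2837998 , -0.61692837,  0.3730721 ]), 'rotation': array([ 2.32058901, -1.69060514, -0.27587693])}
```

View pics/top0.png

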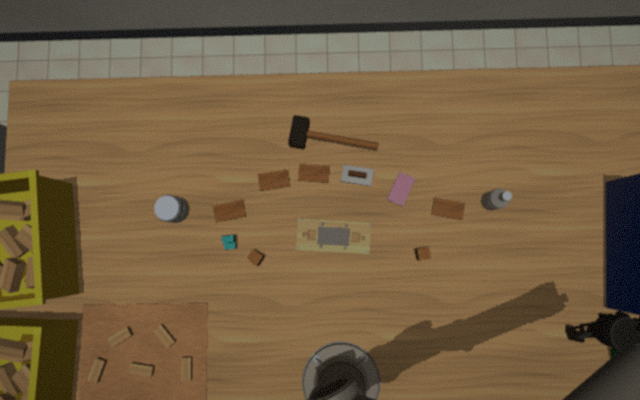

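View pics/side0.png

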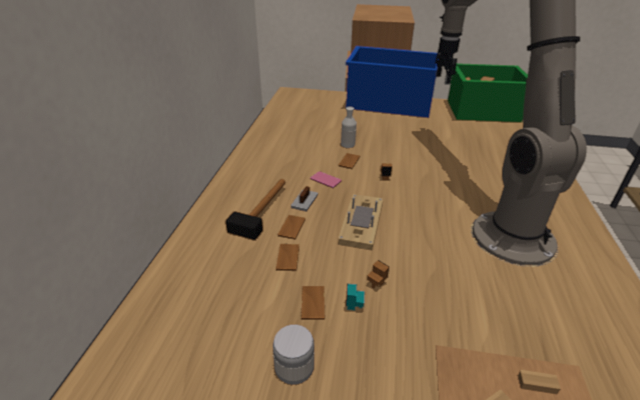

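Top view: jig ~(333,237). Brown strips are at (230,211), (274,180), (314,173) and (448,209), and dogs at (256,257) and (423,253). The weight is at (357,175), the pink strip look-alike at (401,189) and the turquoise dog look-alike at (229,242).

```bash
cat > h.py <<'E'
from bench import r
import numpy as np, cv2, sys
from scipy.spatial.transform import Rotation as Ro
def K(i):
    f=200/np.tan(np.radians(i["fov_y"]/2)); return f
def world(n,px,z,i=None):
    i=i or r.camera_info(n); px=np.atleast_2d(np.array(px,float)); z=np.broadcast_to(z,len(px))
    d=np.c_[(px[:,0]-i["cx"])/K(i),(px[:,1]-i["cy"])/K(i),np.ones(len(px))]@Ro.from_rotvec(i["rotation"]).as_matrix().T
    return i["position"]+d*((z-i["position"][2])/d[:,2])[:,None]
def pix(n,P,i=None):
    i=i or r.camera_info(n); c=(np.atleast_2d(P)-i["position"])@Ro.from_rotvec(i["rotation"]).as_matrix()
    return c[:,:2]/c[:,2:]*K(i)+[i["cx"],i["cy"]]
def snap(n,name=None,crop=None,k=1):
    i=r.camera_info(n); im=cv2.cvtColor(r.grab_frame(n),cv2.COLOR_RGB2BGR)
    if name:
        c=im if crop is None else im[crop[1]:crop[3],crop[0]:crop[2]]
        cv2.imwrite(f"pics/{name}.png",cv2.resize(c,None,fx=k,fy=k,interpolation=cv2.INTER_CUBIC))
    return im,i
def yawnow():
    m=Ro.from_rotvec(r.get_obs()["orientation"]).as_matrix(); return np.arctan2(m[1,1],m[0,1]) # world dir of tool y
def plan(p,yaw=None):
    """shift/spin from measured pose; yaw = world direction of tool y (mod pi)"""
    o=r.get_obs(); R=Ro.from_rotvec(o["orientation"]).as_matrix()
    d=R.T@(np.array(p)-o["tcp_pos"]); s=0
    if yaw is not None:
        s=-(yaw-yawnow()); s=(s+np.pi/2)%np.pi-np.pi/2
    print("tcp",o["tcp_pos"].round(4),"yaw",yawnow().round(3),"-> d",d.round(4),"spin",round(float(s),4),"j7",o["joints"][6].round(2),"t",round(o["clock"],2))
E
python3 - <<'E'
from h import *
P={"s1":(230,211),"s2":(274,180),"s3":(314,173),"s4":(448,209),"d1":(256,257),"d2":(423,253),"w":(357,175),"jig":(333,237),"tq":(229,242),"pink":(401,189)}
for k,v in P.items(): print(k,world("top",v,.01 if k[0]=='s' else .03)[0].round(3))
print(r.get_obs()["clock"]); plan([.52,-.15,.35],0)
i=r.camera_info("wrist");o=r.get_obs();print(Ro.from_rotvec(o["orientation"]).inv().apply(i["position"]-o["tcp_pos"]),(Ro.from_rotvec(o["orientation"]).inv()*Ro.from_rotvec(i["rotation"])).as_matrix().round(3))
E
```

```text
s1 [0.539 0.343 0.01 ]
s2 [0.637 0.2   0.01 ]
s3 [0.657 0.07  0.01 ]
s4 [ 0.53  -0.358  0.01 ]
d1 [0.39  0.256 0.03 ]
d2 [ 0.392 -0.268  0.03 ]
w [ 0.644 -0.068  0.03 ]
jig [0.448 0.012 0.03 ]
tq [0.439 0.341 0.03 ]
pink [ 0.596 -0.207  0.03 ]
0.15
tcp [ 0.2063 -0.6423  0.2306] yaw -1.26 -> d [ 0.4492 -0.3729 -0.119 ] spin -1.2601 j7 -0.08 t 0.15
[ 0.08155548 -0.00054859 -0.14264578] [[ 0.    -0.949 -0.315]
 [ 1.     0.001 -0.   ]
 [ 0.001 -0.315  0.949]]
```

{"fn": "play_rows", "kwargs": {
  "targets": "-1 0.20 -0.20 -0.12 -0.95;-1 0.20 -0.20 -0.12 -0.95;-1 0.20 -0.20 -0.12 -0.95;-1 0.20 -0.20 -0.12 -0.95;-1 0.20 -0.20 -0.12 -0.95;-1 0.20 -0.20 -0.12 -0.95;-1 0.20 -0.20 -0.12 -0.95;-1 0.20 -0.20 -0.12 -0.95"
}}

```text
clock: 0.82
tcp_pos: [0.3394, -0.3862, 0.3539]
orientation: [2.523, 1.867, 0.003]
contact_force: [1.1, -0.1, 0.4]
grip_width: 0.0855
gripper_force: 0.0
```

```bash
python3 -c "
from h import *
plan([.53,-.02,.35],0)"
```

```text
tcp [ 0.3394 -0.3862  0.3539] yaw -0.297 -> d [0.4059 0.0751 0.0042] spin -0.2969 j7 0.4 t 0.82
```

{"fn": "play_rows", "kwargs": {
  "targets": "-1 0.33 0.062 0.003 -0.3;-1 0.33 0.062 0.003 -0.3;-1 0.33 0.062 0.003 -0.3;-1 0.33 0.062 0.003 -0.3;-1 0.33 0.062 0.003 -0.3;-1 0.33 0.062 0.003 -0.3;-1 0.33 0.062 0.003 -0.3;-1 0.33 0.062 0.003 -0.3"
}}

```text
clock: 1.48
tcp_pos: [0.4946, -0.0961, 0.3484]
orientation: [2.233, 2.209, -0.0]
contact_force: [0.4, -0.4, -0.1]
grip_width: 0.0856
gripper_force: 0.0
```

{"fn": "play_rows", "kwargs": {
  "targets": "-1 0.06 0.03 0 0;-1 0.06 0.03 0 0;-1 0.06 0.03 0 0;-1 0.06 0.03 0 0"
}}

```text
clock: 1.82
tcp_pos: [0.525, -0.0365, 0.348]
orientation: [-2.228, -2.214, 0.0]
contact_force: [0.5, -1.4, -0.5]
grip_width: 0.085
gripper_force: 0.0
```

```bash
python3 -c "
from h import *
plan([.53,-.02,.35],0)
snap('wrist','w1')
print(r.camera_info('wrist'))"
```

```text
tcp [ 0.525  -0.0365  0.348 ] yaw -0.006 -> d [ 0.0166  0.0049 -0.002 ] spin -0.0062 j7 -0.16 t 1.82
{'fov_y': 65.41669662869195, 'cx': 316.13812016842405, 'cy': 201.32840375421097, 'position': array([0.52587001, 0.04330147, 0.49054306]), 'rotation': array([ 2.8213963 , -0.01234901, -0.00344038])}
```

View pics/w1.png

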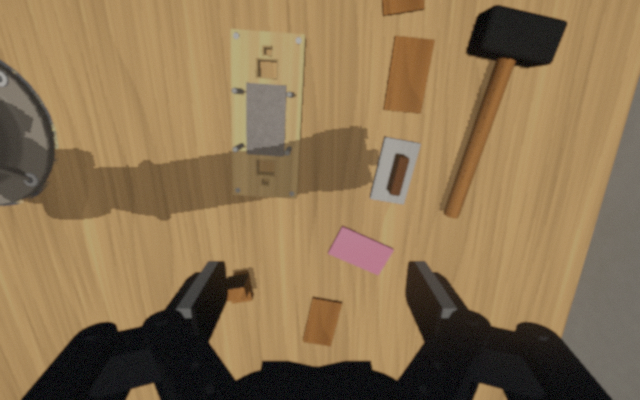

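Run:
```python
from h import *
c=world("wrist",[(231,28),(304,34),(297,197),(233,196)],.024);print(c.round(4),c.mean(0))
for a,b in((0,1),(1,2),(2,3),(3,0)):print(np.linalg.norm(c[a]-c[b]).round(4))
for n,q in dict(s3=[(393,36),(434,39),(422,112),(384,109)],s4=[(313,297),(341,301),(331,345),(304,341)]).items():
    c=world("wrist",q,.008);print(n,c.mean(0).round(4),[np.linalg.norm(c[a]-c[a-1]).round(4) for a in range(4)])
plan([.452,.0,.17],0)
```

```text
[[ 0.4127  0.1329  0.024 ]
 [ 0.5099  0.1249  0.024 ]
 [ 0.494  -0.104   0.024 ]
 [ 0.3936 -0.1015  0.024 ]] [0.45255582 0.01310772 0.024     ]
0.0975
0.2294
0.1005
0.2352
s3 [0.658  0.0733 0.008 ] [np.float64(0.0974), np.float64(0.0574), np.float64(0.0979), np.float64(0.0571)]
s4 [ 0.5331 -0.354   0.008 ] [np.float64(0.1005), np.float64(0.0518), np.float64(0.1013), np.float64(0.0528)]
tcp [ 0.5246 -0.0384  0.3479] yaw -0.009 -> d [ 0.0378 -0.0728  0.178 ] spin -0.0093 j7 -0.16 t 1.87
```

{"fn": "play_rows", "kwargs": {
  "targets": "-1 0.040 -0.073 0.178 0.065;-1 0.040 -0.073 0.178 0.065;-1 0.040 -0.073 0.178 0.065;-1 0.040 -0.073 0.178 0.065;-1 0.040 -0.073 0.178 0.065;-1 0.040 -0.073 0.178 0.065;-1 0.040 -0.073 0.178 0.065;-1 0.040 -0.073 0.178 0.065"
}}

```text
clock: 2.53
tcp_pos: [0.4541, 0.0014, 0.172]
orientation: [2.304, 2.133, 0.003]
contact_force: [0.7, 0.0, 0.8]
grip_width: 0.0855
gripper_force: 0.0
```

```bash
python3 -c "
from h import *
plan([.452,.0,.17],-.075)
snap('wrist','w2',(80,0,480,400),1.5)"
```

```text
tcp [0.4541 0.0014 0.172 ] yaw -0.077 -> d [-0.0015 -0.002   0.002 ] spin -0.0021 j7 -0.4 t 2.53
```

View pics/w2.png

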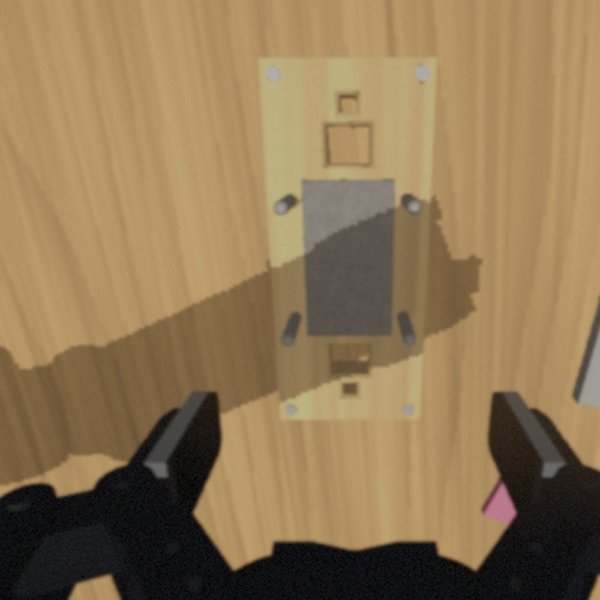

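```bash
cat >> h.py <<'E'
def rect(n,im,i,c,half,z,s=.0005):
    """top-down view of plane z about c: col -> +x, row -> -y, s m/px"""
    N=int(2*half/s); C=np.array([[-half,half],[half,half],[half,-half],[-half,-half]])+c[:2]
    src=pix(n,np.c_[C,np.full(4,z)],i).astype(np.float32)
    M=cv2.getPerspectiveTransform(src,np.float32([[0,0],[N,0],[N,N],[0,N]])); return cv2.warpPerspective(im,M,(N,N),flags=cv2.INTER_CUBIC)
def box(mask,c,half,s=.0005):
    """largest blob nearest the middle -> centre, size(w,h), yaw of the long side from world +y"""
    mask=cv2.morphologyEx(mask.astype(np.uint8),cv2.MORPH_OPEN,np.ones((5,5)))
    mask=cv2.morphologyEx(mask,cv2.MORPH_CLOSE,np.ones((9,9)))
    cs,_=cv2.findContours(mask,cv2.RETR_EXTERNAL,cv2.CHAIN_APPROX_NONE); out=[]
    for k in cs:
        if cv2.contourArea(k)*s*s<4e-4: continue
        p=cv2.boxPoints(cv2.minAreaRect(k))*s; p=np.c_[c[0]-half+p[:,0],c[1]+half-p[:,1]]
        e=[p[1]-p[0],p[2]-p[1]]; l=max(e,key=np.linalg.norm); l=l*np.sign(l[1]); 
        out.append((p.mean(0).round(4),sorted(np.linalg.norm(v).round(4) for v in e),np.arctan2(-l[0],l[1]).round(4),(cv2.contourArea(k)*s*s*1e6).round()))
    return sorted(out,key=lambda o:np.linalg.norm(o[0]-c[:2]))
def fit(p,w,h):
    """rigid fit of corners TL TR BR BL to w(x) x h(y): centre, yaw, rms"""
    q=np.array([[-w,h],[w,h],[w,-h],[-w,-h]])/2; p=np.asarray(p)[:,:2]; m=p.mean(0)
    a=np.arctan2((q[:,0]*(p-m)[:,1]-q[:,1]*(p-m)[:,0]).sum(),(q*(p-m)).sum()); c,s=np.cos(a),np.sin(a)
    return m.round(4),a.round(4),np.sqrt((((q@np.array([[c,s],[-s,c]]))+m-p)**2).sum(1)).round(4)
E
python3 - <<'E'
from h import *
f=lambda L:np.array(L)/1.5+[80,0]
print("bed",fit(world("wrist",f([(303,180),(394,180),(392,335),(307,335)]),.028),.056,.1))
print("deck",fit(world("wrist",f([(260,58),(437,58),(421,419),(281,419)]),.024),.1,.232))
im,i=snap("wrist"); c=np.array([.4525,.013]);R=rect("wrist",im,i,c,.07,.028)
hs=cv2.cvtColor(R,cv2.COLOR_BGR2HSV); print([b for b in box(hs[...,1]<60,c,.07)])
print(hs[140,140],hs[140,30])
for z,n in((.35,'view'),):plan([.585,.02,z],-.075)
E
```

```text
bed (array([0.4533, 0.0151]), np.float64(-0.0749), array([0.0009, 0.001 , 0.0002, 0.0003]))
deck (array([0.4538, 0.0148]), np.float64(-0.0737), array([0.0004, 0.0006, 0.0003, 0.0003]))Traceback (most recent call last):
  File "<stdin>", line 6, in <module>
  File "h.py", line 42, in box
    out.append((p.mean(0).round(4),sorted(np.linalg.norm(v).round(4) for v in e),np.arctan2(-l[0],l[1]).round(4),(cv2.contourArea(k)*s*s*1e6).round()))
                                                                                                                 ^^^^^^^^^^^^^^^^^^^^^^^^^^^^^^^^^^
AttributeError: 'float' object has no attribute 'round'
```

```bash
sed -i 's/(cv2.contourArea(k)\*s\*s\*1e6).round()/round(cv2.contourArea(k)*s*s*1e6)/' h.py
python3 - <<'E'
from h import *
im,i=snap("wrist"); c=np.array([.4535,.015]);R=rect("wrist",im,i,c,.07,.028)
hs=cv2.cvtColor(R,cv2.COLOR_BGR2HSV); print([b for b in box(hs[...,1]<60,c,.07)])
print(hs[140,140],hs[140,30])
plan([.658,.065,.17],-.15)
E
```

```text
[(array([0.4518, 0.0155]), [np.float64(0.0553), np.float64(0.0989)], np.float64(-0.0792), 5301)]
[20 35 88] [ 18 114 168]
tcp [0.4544 0.0019 0.1721] yaw -0.077 -> d [0.0785 0.1982 0.0029] spin 0.0734 j7 -0.4 t 2.68
```

{"fn": "play_rows", "kwargs": {
  "targets": "-1 0.078 0.20 0.0 0.073;-1 0.078 0.20 0.0 0.073;-1 0.078 0.20 0.0 0.073;-1 0.078 0.20 0.0 0.073;-1 0.078 0.20 0.0 0.073;-1 0.078 0.20 0.0 0.073;-1 0.078 0.20 0.0 0.073"
}}

```text
clock: 3.27
tcp_pos: [0.6604, 0.0663, 0.1708]
orientation: [2.38, 2.051, 0.004]
contact_force: [-0.1, 0.3, -0.0]
grip_width: 0.0856
gripper_force: 0.0
```

Run:
```python
from h import *
im,i=snap("wrist",'w3',(200,0,500,300),1.5); c=np.array([.658,.073]);R=rect("wrist",im,i,c,.1,.008)
hs=cv2.cvtColor(R,cv2.COLOR_BGR2HSV); print(hs[200,200],hs[200,100],hs[200,320],hs[340,200])
cv2.imwrite('pics/r3.png',R)
plan([.658,.065,.17],-.15)
```

```text
[ 15 153 115] [ 18 119 150] [ 17 120 136] [ 18 117 137]
tcp [0.6584 0.0655 0.1706] yaw -0.148 -> d [-0.0005 -0.0004  0.0006] spin 0.0017 j7 -0.6 t 3.32
```

View pics/r3.png

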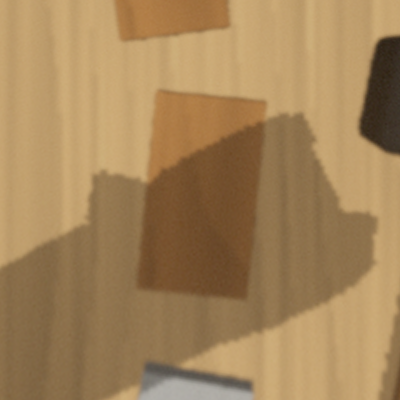

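```bash
cat >> h.py <<'E'
def strip(c,z=.008,half=.085,t=136):
    c=np.array(c); im,i=snap("wrist"); hs=cv2.cvtColor(rect("wrist",im,i,c,half,z),cv2.COLOR_BGR2HSV)
    b=box(hs[...,1]>t,c,half); print(*b[:3],sep="\n"); return b[0]
E
python3 - <<'E'
from h import *
print(strip([.658,.073]))
s=.0005;print(fit([(.558+a*s,.173-b*s) for a,b in((157,91),(266,101),(246,298),(137,287))],.056,.1))
E
```

```text
(array([0.6586, 0.0756]), [np.float64(0.0557), np.float64(0.0994)], np.float64(-0.0976), 5358)
(array([0.6586, 0.0756]), [np.float64(0.0557), np.float64(0.0994)], np.float64(-0.0976), 5358)
(array([0.6588, 0.0759]), np.float64(-0.1002), array([0.0011, 0.0007, 0.0009, 0.0008]))
```

Run:
```python
from h import *
plan([.6587,.0757,-.003],-.099)
```

```text
tcp [0.6573 0.0648 0.1706] yaw -0.148 -> d [ 0.011  -0.0002  0.1736] spin -0.0495 j7 -0.6 t 3.37
```

{"fn": "play_rows", "kwargs": {
  "targets": "-1 0.011 0 0.13 -0.05;-1 0.011 0 0.13 -0.05;-1 0.011 0 0.13 -0.05;-1 0.011 0 0.13 -0.05;-1 0.011 0 0.13 -0.05;-1 0.011 0 0.13 -0.05;-1 0.011 0 0.13 -0.05"
}}

```text
clock: 3.95
tcp_pos: [0.6611, 0.0761, 0.0438]
orientation: [2.326, 2.107, 0.006]
contact_force: [0.9, 0.5, 1.8]
grip_width: 0.0856
gripper_force: 0.0
```

Run:
```python
from h import *
plan([.6587,.0757,-.003],-.099)
```

```text
tcp [0.6611 0.0761 0.0438] yaw -0.099 -> d [-0.0007 -0.0025  0.0468] spin 0.0003 j7 -0.65 t 3.95
```

{"fn": "play_rows", "kwargs": {
  "targets": "-1 -0.0005 -0.002 0.03 0;-1 -0.0005 -0.002 0.044 0;-1 -0.0005 -0.002 0.044 0;-1 -0.0005 -0.002 0.044 0"
}}

```text
clock: 4.28
tcp_pos: [0.6571, 0.0756, -0.0031]
orientation: [-2.328, -2.11, 0.001]
contact_force: [-0.2, 0.1, 0.4]
grip_width: 0.0853
gripper_force: 0.0
```

Run:
```python
from h import *
plan([.6587,.0757,-.003],-.099); print(r.get_obs()["contact_force"])
```

```text
tcp [ 0.6571  0.0756 -0.0031] yaw -0.098 -> d [ 0.0002  0.0016 -0.0001] spin 0.0007 j7 -0.67 t 4.28
[-0.24002812  0.06835727  0.36035161]
```

{"fn": "play_rows", "kwargs": {
  "targets": "-1 0 0.0015 0 0;0.3 0 0.0015 0 0;0.5 0 0.0015 0 0;0.7 0 0.0015 0 0;0.7 0 0.0015 0 0;0.7 0 0.0015 0 0;0.7 0 0.0015 0 0;0.7 0 0.0015 0 0",
  "squeeze": 40
}}

```text
clock: 4.95
tcp_pos: [0.6596, 0.0759, -0.0025]
orientation: [2.327, 2.109, 0.002]
contact_force: [-0.1, -0.8, 6.7]
grip_width: 0.0545
gripper_force: 41.5
```

{"fn": "play_rows", "kwargs": {
  "targets": "0.7 0 0 0 0;0.7 0 0 -0.02 0;0.7 0 0 -0.04 0;0.7 0 0 -0.08 0;0.7 0 0 -0.08 0;0.7 0 0 -0.08 0"
}}

```text
clock: 5.45
tcp_pos: [0.6604, 0.0763, 0.079]
orientation: [2.326, 2.108, 0.007]
contact_force: [0.1, 0.0, -0.7]
grip_width: 0.0547
gripper_force: 43.0
```

Run:
```python
from h import *
plan([.4535,.015,.1],-.0745); print(r.get_obs()["contact_force"],r.get_obs()["gripper_force"])
```

```text
tcp [0.6604 0.0763 0.079 ] yaw -0.098 -> d [-0.0812 -0.1998 -0.0221] spin -0.0237 j7 -0.63 t 5.45
[ 0.06842817  0.04963222 -0.70017778] 42.96291768550873
```

{"fn": "play_rows", "kwargs": {
  "targets": "0.7 -0.02 -0.02 -0.022 0;0.7 -0.082 -0.2 -0.022 -0.024;0.7 -0.082 -0.2 -0.022 -0.024;0.7 -0.082 -0.2 -0.022 -0.024;0.7 -0.082 -0.2 -0.022 -0.024;0.7 -0.082 -0.2 -0.022 -0.024;0.7 -0.082 -0.2 -0.022 -0.024;0.7 -0.082 -0.2 -0.022 -0.024"
}}

```text
clock: 6.12
tcp_pos: [0.4499, 0.0129, 0.0977]
orientation: [-2.302, -2.137, 0.003]
contact_force: [0.9, -0.2, 0.4]
grip_width: 0.0541
gripper_force: 42.9
```

{"fn": "play_rows", "kwargs": {
  "targets": "0.7 0 0 0 0;0.7 0 0 0 0;0.7 0 0 0 0;0.7 0 0 0 0"
}}

```text
clock: 6.45
tcp_pos: [0.4524, 0.0142, 0.0982]
orientation: [-2.301, -2.138, -0.001]
contact_force: [-0.4, -0.7, -0.0]
grip_width: 0.0543
gripper_force: 42.9
```

Run:
```python
from h import *
plan([.453,.015,.0265],-.0745); print(r.get_obs()["contact_force"],r.get_obs()["gripper_force"])
```

```text
tcp [0.4524 0.0142 0.0982] yaw -0.074 -> d [0.0008 0.0006 0.0717] spin 0.0008 j7 -0.55 t 6.45
[-0.43812032 -0.66212192 -0.00428974] 42.94079124927521
```

{"fn": "play_rows", "kwargs": {
  "targets": "0.7 0.001 0.0005 0.02 0;0.7 0.001 0.0005 0.035 0;0.7 0.001 0.0005 0.05 0;0.7 0.001 0.0005 0.06 0;0.7 0.001 0.0005 0.068 0;0.7 0.001 0.0005 0.068 0;0.7 0.001 0.0005 0.068 0;0.7 0.001 0.0005 0.068 0"
}}

```text
clock: 7.12
tcp_pos: [0.4526, 0.0149, 0.0308]
orientation: [2.302, 2.138, 0.001]
contact_force: [-0.7, -0.6, 0.1]
grip_width: 0.0543
gripper_force: 42.9
```

Run:
```python
from h import *
plan([.453,.015,.0265],-.0745); print(r.get_obs()["contact_force"],r.get_obs()["gripper_force"])
```

```text
tcp [0.4526 0.0149 0.0308] yaw -0.074 -> d [0.0002 0.0003 0.0043] spin 0.0006 j7 -0.67 t 7.12
[-0.74699349 -0.63889526  0.09150959] 42.93124973773956
```

{"fn": "play_rows", "kwargs": {
  "targets": "0.7 0 0 0.003 0;0.7 0 0 0.0045 0;0.7 0 0 0.0045 0;0.7 0 0 0.0045 0"
}}

```text
clock: 7.45
tcp_pos: [0.4522, 0.0146, 0.0259]
orientation: [2.302, 2.137, 0.0]
contact_force: [0.3, -0.4, -0.2]
grip_width: 0.0543
gripper_force: 42.9
```

{"fn": "play_rows", "kwargs": {
  "targets": "-0.5 0 0 0 0;-1 0 0 0 0;-1 0 0 0 0;-1 0 0 -0.03 0;-1 0 0 -0.07 0;-1 0 0 -0.11 0;-1 0 0 -0.14 0;-1 0 0 -0.14 0"
}}

```text
clock: 8.12
tcp_pos: [0.4558, 0.0154, 0.1715]
orientation: [2.297, 2.133, 0.011]
contact_force: [0.8, 0.6, -0.6]
grip_width: 0.0853
gripper_force: 0.0
```

{"fn": "play_rows", "kwargs": {
  "targets": "-1 0 0 0 0;-1 0 0 0 0;-1 0 0 0 0"
}}

```text
clock: 8.37
tcp_pos: [0.4511, 0.0144, 0.1647]
orientation: [-2.301, -2.137, 0.003]
contact_force: [-0.2, -1.0, 0.2]
grip_width: 0.0853
gripper_force: 0.0
```

Run:
```python
from h import *
plan([.637,.2,.17],-.1)
print(strip([.453,.015],.036))
snap('wrist','w4',(180,20,400,300),2.6)
i=r.camera_info('wrist');print(i)
```

```text
tcp [0.4511 0.0144 0.1647] yaw -0.074 -> d [ 0.1988  0.1717 -0.0058] spin 0.026 j7 -0.45 t 8.37
(array([0.4525, 0.0143]), [np.float64(0.055), np.float64(0.0991)], np.float64(-0.0713), 5296)
(array([0.4525, 0.0143]), [np.float64(0.055), np.float64(0.0991)], np.float64(-0.0713), 5296)
{'fov_y': 65.41669662869195, 'cx': 316.13812016842405, 'cy': 201.32840375421097, 'position': array([0.45789559, 0.09602684, 0.30724592]), 'rotation': array([ 2.82011381, -0.10285358, -0.02054773])}
```

View pics/w4.png

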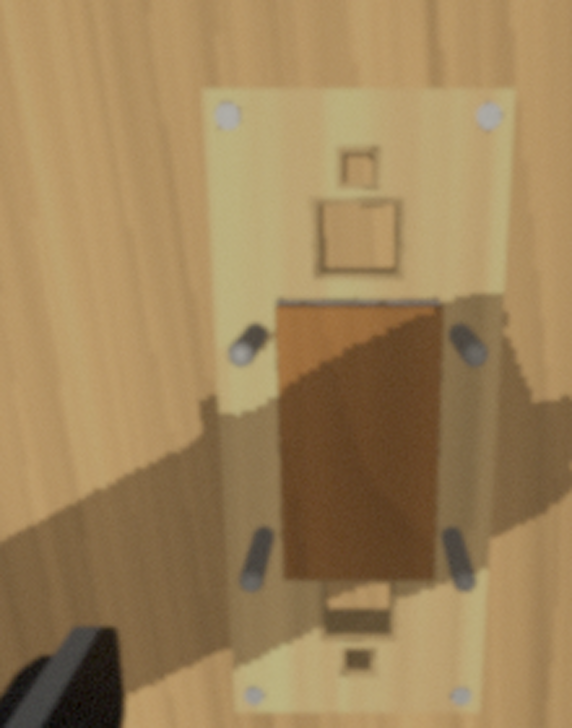

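```bash
cat > fitj.py <<'E'
from h import *
i=dict(fov_y=65.41669662869195,cx=316.13812016842405,cy=201.32840375421097,position=np.array([0.45789559, 0.09602684, 0.30724592]),rotation=np.array([ 2.82011381, -0.10285358, -0.02054773]))
f=lambda L:(np.array(L)+.5)/2.6+[179.5,19.5]
for L,z,w,h in(([(203,89),(516,89),(479,712),(236,712)],.024,.1,.232),([(277,304),(441,304),(434,578),(286,578)],.036,.056,.1)):
    print(fit(world("wrist",f(L),z,i),w,h))
# socket holes: shank centre +-70 y, key +-92.5
for q in((359,237),(358,607),(359,168),(358,660)): print(world("wrist",f([q]),.024,i)[0].round(4))
E
python3 fitj.py
```

```text
(array([0.4525, 0.0151]), np.float64(-0.0747), array([0.0002, 0.0001, 0.0005, 0.0003]))
(array([0.4529, 0.0151]), np.float64(-0.0691), array([0.0009, 0.001 , 0.0007, 0.0008]))
[0.4578 0.0855 0.024 ]
[ 0.4475 -0.0528  0.024 ]
[0.4593 0.1072 0.024 ]
[ 0.4458 -0.0763  0.024 ]
```

{"fn": "play_rows", "kwargs": {
  "targets": "-1 0.19 0.17 -0.005 0.026;-1 0.19 0.17 -0.005 0.026;-1 0.19 0.17 -0.005 0.026;-1 0.19 0.17 -0.005 0.026;-1 0.19 0.17 -0.005 0.026;-1 0.19 0.17 -0.005 0.026;-1 0.19 0.17 -0.005 0.026;-1 0.19 0.17 -0.005 0.026"
}}

```text
clock: 9.13
tcp_pos: [0.6359, 0.1949, 0.1689]
orientation: [-2.324, -2.11, 0.001]
contact_force: [-0.5, -0.0, -0.8]
grip_width: 0.0855
gripper_force: 0.0
```

{"fn": "play_rows", "kwargs": {
  "targets": "-1 0 0 0 0;-1 0 0 0 0;-1 0 0 0 0;-1 0 0 0 0"
}}

```text
clock: 9.47
tcp_pos: [0.6353, 0.19, 0.1709]
orientation: [2.331, 2.106, -0.001]
contact_force: [-0.4, 0.0, -0.2]
grip_width: 0.0857
gripper_force: 0.0
```

Run:
```python
from h import *
b=strip([.637,.2]); plan([*b[0],-.002],b[2])
b=strip([.637,.2]); plan([*b[0],-.002],b[2])
```

```text
(array([0.6389, 0.2059]), [np.float64(0.0558), np.float64(0.0996)], np.float64(0.1315), 5396)
tcp [0.6354 0.1903 0.1711] yaw -0.101 -> d [0.016  0.0018 0.1731] spin -0.2327 j7 -0.78 t 9.52
(array([0.6387, 0.2059]), [np.float64(0.056), np.float64(0.0996)], np.float64(0.13), 5395)
tcp [0.6355 0.1906 0.1711] yaw -0.101 -> d [0.0157 0.0015 0.1731] spin -0.231 j7 -0.78 t 9.57
```

{"fn": "play_rows", "kwargs": {
  "targets": "-1 0.016 0.0015 0.03 -0.1;-1 0.016 0.0015 0.07 -0.231;-1 0.016 0.0015 0.11 -0.231;-1 0.016 0.0015 0.14 -0.231;-1 0.016 0.0015 0.16 -0.231;-1 0.016 0.0015 0.173 -0.231;-1 0.016 0.0015 0.173 -0.231;-1 0.016 0.0015 0.173 -0.231"
}}

```text
clock: 10.23
tcp_pos: [0.639, 0.2074, -0.0017]
orientation: [2.071, 2.362, 0.0]
contact_force: [0.7, 0.3, 0.6]
grip_width: 0.0855
gripper_force: 0.0
```

{"fn": "play_rows", "kwargs": {
  "targets": "-1 0 0 0 0;-1 0 0 0 0;-1 0 0 0 0;0.3 0 0 0 0;0.7 0 0 0 0;0.7 0 0 0 0;0.7 0 0 0 0;0.7 0 0 0 0"
}}

```text
clock: 10.9
tcp_pos: [0.6395, 0.2075, -0.0014]
orientation: [2.071, 2.361, 0.002]
contact_force: [-0.2, 0.4, 5.2]
grip_width: 0.0544
gripper_force: 41.6
```

{"fn": "play_rows", "kwargs": {
  "targets": "0.7 0 0 0 0;0.7 0 0 -0.02 0;0.7 0 0 -0.05 0;0.7 0 0 -0.1 0;0.7 0 0 -0.1 0;0.7 0 0 -0.1 0;0.7 0 0 -0.1 0;0.7 0 0 -0.1 0"
}}

```text
clock: 11.57
tcp_pos: [0.6378, 0.2066, 0.0962]
orientation: [-2.071, -2.361, 0.004]
contact_force: [0.1, 0.6, -0.4]
grip_width: 0.0545
gripper_force: 42.8
```

Run:
```python
from h import *
plan([.4527,.015,.11],-.0747); print(r.get_obs()["contact_force"],r.get_obs()["gripper_force"])
```

```text
tcp [0.6378 0.2066 0.0962] yaw 0.131 -> d [-0.1658 -0.2086 -0.0132] spin 0.2057 j7 -0.64 t 11.57
[ 0.13399581  0.56405306 -0.3870544 ] 42.785582542419434
```

{"fn": "play_rows", "kwargs": {
  "targets": "0.7 -0.165 -0.208 -0.013 0.2057;0.7 -0.165 -0.208 -0.013 0.2057;0.7 -0.165 -0.208 -0.013 0.2057;0.7 -0.165 -0.208 -0.013 0.2057;0.7 -0.165 -0.208 -0.013 0.2057;0.7 -0.165 -0.208 -0.013 0.2057;0.7 -0.165 -0.208 -0.013 0.2057;0.7 -0.165 -0.208 -0.013 0.2057"
}}

```text
clock: 12.23
tcp_pos: [0.4494, 0.0122, 0.109]
orientation: [-2.306, -2.13, 0.011]
contact_force: [-0.3, 0.6, -0.5]
grip_width: 0.0543
gripper_force: 42.8
```

{"fn": "play_rows", "kwargs": {
  "targets": "0.7 0 0 0 0;0.7 0 0 0 0;0.7 0 0 0 0;0.7 0 0 0 0;0.7 0 0 0 0;0.7 0 0 0 0"
}}

```text
clock: 12.73
tcp_pos: [0.4544, 0.0173, 0.1107]
orientation: [-2.301, -2.138, -0.0]
contact_force: [-0.9, -0.9, 1.0]
grip_width: 0.0541
gripper_force: 42.8
```

Run:
```python
from h import *
plan([.4528,.0166,.035],-.0747); print(r.get_obs()["contact_force"],r.get_obs()["gripper_force"])
```

```text
tcp [0.4544 0.0173 0.1107] yaw -0.074 -> d [-0.0009 -0.0016  0.0757] spin 0.001 j7 -0.56 t 12.73
[-0.90884722 -0.87393857  0.95305858] 42.776384353637695
```

{"fn": "play_rows", "kwargs": {
  "targets": "0.7 -0.001 -0.001 0.02 0;0.7 -0.001 -0.001 0.035 0;0.7 -0.001 -0.001 0.05 0;0.7 -0.001 -0.001 0.06 0;0.7 -0.001 -0.001 0.07 0;0.7 -0.001 -0.001 0.07 0;0.7 -0.001 -0.001 0.07 0;0.7 -0.001 -0.001 0.07 0"
}}

```text
clock: 13.4
tcp_pos: [0.4535, 0.0159, 0.0413]
orientation: [2.302, 2.137, 0.001]
contact_force: [0.2, 0.3, -0.2]
grip_width: 0.0545
gripper_force: 42.8
```

{"fn": "play_rows", "kwargs": {
  "targets": "0.7 0 0 0 0;0.7 0 0 0 0;0.7 0 0 0 0"
}}

```text
clock: 13.65
tcp_pos: [0.4535, 0.0156, 0.0413]
orientation: [2.303, 2.136, 0.001]
contact_force: [-1.0, 0.2, -0.2]
grip_width: 0.0548
gripper_force: 42.8
```

Run:
```python
from h import *
plan([.4528,.0166,.0355],-.0747); print(r.get_obs()["contact_force"],r.get_obs()["gripper_force"])
```

```text
tcp [0.4535 0.0156 0.0413] yaw -0.075 -> d [ 0.0009 -0.0007  0.0058] spin -0.0002 j7 -0.68 t 13.65
[-0.97183005  0.17865333 -0.20449393] 42.76722013950348
```

Then release, rise, and travel on towards the next strip at (0.539, 0.343).

{"fn": "play_rows", "kwargs": {
  "targets": "0.7 0.001 -0.0005 0.003 0;0.7 0.001 -0.0005 0.006 0;0.7 0.001 -0.0005 0.006 0;0.7 0.001 -0.0005 0.006 0;0.7 0.001 -0.0005 0.006 0"
}}

```text
clock: 14.07
tcp_pos: [0.4525, 0.0167, 0.0347]
orientation: [-2.303, -2.137, 0.0]
contact_force: [-0.5, -0.3, -0.5]
grip_width: 0.0544
gripper_force: 42.8
```

{"fn": "play_rows", "kwargs": {
  "targets": "-0.5 0 0 0 0;-1 0 0 0 0;-1 0 0 0 0;-1 0 0 -0.03 0;-1 0 0 -0.07 0;-1 0 0 -0.11 0;-1 0 0 -0.13 0;-1 0 0 -0.13 0"
}}

```text
clock: 14.73
tcp_pos: [0.4556, 0.0172, 0.1693]
orientation: [2.299, 2.132, 0.009]
contact_force: [0.4, 0.2, -0.7]
grip_width: 0.0855
gripper_force: 0.0
```

{"fn": "play_rows", "kwargs": {
  "targets": "-1 0 0 0 0;-1 0 0 0 0;-1 0 0 0 0;-1 0 0 0 0;-1 0 0 0 0"
}}

```text
clock: 15.15
tcp_pos: [0.452, 0.0168, 0.1639]
orientation: [-2.301, -2.136, 0.002]
contact_force: [0.2, 0.2, 0.1]
grip_width: 0.0857
gripper_force: 0.0
```

Run:
```python
from h import *
b=strip([.4527,.015],.044); plan([.539,.335,.17],.1)
```

```text
(array([0.4527, 0.0156]), [np.float64(0.055), np.float64(0.0995)], np.float64(-0.0722), 5309)
tcp [0.4521 0.0168 0.164 ] yaw -0.074 -> d [ 0.3238  0.063  -0.006 ] spin -0.1744 j7 -0.48 t 15.2
```

{"fn": "play_rows", "kwargs": {
  "targets": "-1 0.318 0.062 -0.006 -0.174;-1 0.318 0.062 -0.006 -0.174;-1 0.318 0.062 -0.006 -0.174;-1 0.318 0.062 -0.006 -0.174;-1 0.318 0.062 -0.006 -0.174;-1 0.318 0.062 -0.006 -0.174;-1 0.318 0.062 -0.006 -0.174;-1 0.318 0.062 -0.006 -0.174"
}}

```text
clock: 15.87
tcp_pos: [0.538, 0.3329, 0.1702]
orientation: [-2.106, -2.33, -0.0]
contact_force: [0.7, -0.1, 0.9]
grip_width: 0.0852
gripper_force: 0.0
```

{"fn": "play_rows", "kwargs": {
  "targets": "-1 0.004 0 0 0;-1 0.004 0 0 0;-1 0.004 0 0 0;-1 0.004 0 0 0;-1 0.004 0 0 0;-1 0.004 0 0 0"
}}

```text
clock: 16.37
tcp_pos: [0.5382, 0.3314, 0.1708]
orientation: [2.11, 2.326, -0.001]
contact_force: [-0.2, 0.6, 0.5]
grip_width: 0.0855
gripper_force: 0.0
```

Run:
```python
from h import *
b=strip([.539,.343]); plan([*b[0],-.002],b[2])
b=strip([.539,.343]); plan([*b[0],-.002],b[2])
```

```text
(array([0.5408, 0.3509]), [np.float64(0.0564), np.float64(0.1003)], np.float64(0.187), 5457)
tcp [0.5382 0.3317 0.1709] yaw 0.098 -> d [0.0189 0.0044 0.1729] spin -0.0894 j7 -0.9 t 16.42
(array([0.5409, 0.351 ]), [np.float64(0.0567), np.float64(0.1003)], np.float64(0.1822), 5466)
tcp [0.5381 0.3321 0.171 ] yaw 0.098 -> d [0.0187 0.0046 0.173 ] spin -0.0843 j7 -0.9 t 16.47
```

{"fn": "play_rows", "kwargs": {
  "targets": "-1 0.019 0.0045 0.03 -0.087;-1 0.019 0.0045 0.07 -0.087;-1 0.019 0.0045 0.11 -0.087;-1 0.019 0.0045 0.14 -0.087;-1 0.019 0.0045 0.16 -0.087;-1 0.019 0.0045 0.173 -0.087;-1 0.019 0.0045 0.173 -0.087;-1 0.019 0.0045 0.173 -0.087"
}}

```text
clock: 17.13
tcp_pos: [0.5406, 0.3526, -0.0018]
orientation: [-2.005, -2.418, -0.0]
contact_force: [-0.5, 0.8, 0.2]
grip_width: 0.0853
gripper_force: 0.0
```

{"fn": "play_rows", "kwargs": {
  "targets": "-1 0 0 0 0;-1 0 0 0 0;-1 0 0 0 0;0.3 0 0 0 0;0.7 0 0 0 0;0.7 0 0 0 0;0.7 0 0 0 0;0.7 0 0 0 0"
}}

```text
clock: 17.8
tcp_pos: [0.5409, 0.3528, -0.0015]
orientation: [2.005, 2.418, 0.002]
contact_force: [-0.2, -0.3, 6.6]
grip_width: 0.0544
gripper_force: 41.5
```

{"fn": "play_rows", "kwargs": {
  "targets": "0.7 0 0 0 0;0.7 0 0 -0.02 0;0.7 0 0 -0.05 0;0.7 0 0 -0.11 0;0.7 0 0 -0.11 0;0.7 0 0 -0.11 0;0.7 0 0 -0.11 0;0.7 0 0 -0.11 0"
}}

```text
clock: 18.47
tcp_pos: [0.5399, 0.3517, 0.1066]
orientation: [-2.005, -2.418, 0.003]
contact_force: [-0.7, 0.6, -0.5]
grip_width: 0.0544
gripper_force: 42.8
```

Run:
```python
from h import *
plan([.4527,.015,.11],-.0747); print(r.get_obs()["contact_force"],r.get_obs()["gripper_force"])
```

```text
tcp [0.5399 0.3517 0.1066] yaw 0.186 -> d [-0.3147 -0.148  -0.0028] spin 0.2609 j7 -0.89 t 18.47
[-0.65376859  0.61945037 -0.50099583] 42.84622550010681
```

{"fn": "play_rows", "kwargs": {
  "targets": "0.7 -0.27 -0.127 -0.003 0.26;0.7 -0.27 -0.127 -0.003 0.26;0.7 -0.27 -0.127 -0.003 0.26;0.7 -0.27 -0.127 -0.003 0.26;0.7 -0.27 -0.127 -0.003 0.26;0.7 -0.27 -0.127 -0.003 0.26;0.7 -0.27 -0.127 -0.003 0.26;0.7 -0.27 -0.127 -0.003 0.26"
}}

```text
clock: 19.13
tcp_pos: [0.4616, 0.055, 0.1083]
orientation: [-2.31, -2.128, 0.014]
contact_force: [-0.5, -0.7, -0.9]
grip_width: 0.0542
gripper_force: 42.8
```

{"fn": "play_rows", "kwargs": {
  "targets": "0.7 -0.045 -0.01 0 0;0.7 -0.045 -0.01 0 0;0.7 -0.045 -0.01 0 0;0.7 -0.045 -0.01 0 0;0.7 -0.045 -0.01 0 0;0.7 -0.045 -0.01 0 0;0.7 -0.045 -0.01 0 0"
}}

```text
clock: 19.72
tcp_pos: [0.4525, 0.0209, 0.1107]
orientation: [-2.299, -2.14, -0.001]
contact_force: [-0.2, -0.2, -0.6]
grip_width: 0.0545
gripper_force: 42.8
```

Run:
```python
from h import *
plan([.4528,.0168,.0435],-.0747); print(r.get_obs()["contact_force"],r.get_obs()["gripper_force"])
```

```text
tcp [0.4525 0.0209 0.1107] yaw -0.071 -> d [-0.0042  0.0006  0.0672] spin 0.0033 j7 -0.59 t 19.72
[-0.19636152 -0.21205741 -0.64333339] 42.83656418323517
```

{"fn": "play_rows", "kwargs": {
  "targets": "0.7 -0.004 0 0.01 0.003;0.7 -0.004 0 0.025 0.003;0.7 -0.004 0 0.04 0.003;0.7 -0.004 0 0.05 0.003;0.7 -0.004 0 0.061 0.003;0.7 -0.004 0 0.061 0.003;0.7 -0.004 0 0.061 0.003;0.7 -0.004 0 0.061 0.003"
}}

```text
clock: 20.38
tcp_pos: [0.4523, 0.0158, 0.0501]
orientation: [2.305, 2.135, 0.001]
contact_force: [-0.0, 0.6, -0.6]
grip_width: 0.0545
gripper_force: 42.8
```

{"fn": "play_rows", "kwargs": {
  "targets": "0.7 0 0 0 0;0.7 0 0 0 0;0.7 0 0 0 0;0.7 0 0 0 0;0.7 0 0 0 0"
}}

```text
clock: 20.8
tcp_pos: [0.4521, 0.0155, 0.05]
orientation: [2.305, 2.134, 0.0]
contact_force: [0.0, -0.8, -0.6]
grip_width: 0.0545
gripper_force: 42.8
```

Run:
```python
from h import *
plan([.4528,.0168,.0435],-.0747); print(r.get_obs()["contact_force"],r.get_obs()["gripper_force"])
```

```text
tcp [0.4521 0.0155 0.05  ] yaw -0.077 -> d [0.0014 0.0006 0.0065] spin -0.0022 j7 -0.69 t 20.8
[ 0.02454675 -0.80228342 -0.56816929] 42.823904156684875
```

{"fn": "play_rows", "kwargs": {
  "targets": "0.7 0.0014 0.0006 0.003 -0.002;0.7 0.0014 0.0006 0.0065 -0.002;0.7 0.0014 0.0006 0.0065 -0.002;0.7 0.0014 0.0006 0.0065 -0.002;0.7 0.0014 0.0006 0.0065 -0.002"
}}

```text
clock: 21.22
tcp_pos: [0.4526, 0.017, 0.0432]
orientation: [-2.303, -2.137, 0.0]
contact_force: [-0.0, -0.3, -0.5]
grip_width: 0.0541
gripper_force: 42.8
```

{"fn": "play_rows", "kwargs": {
  "targets": "-0.5 0 0 0 0;-1 0 0 0 0;-1 0 0 0 0;-1 0 0 -0.03 0;-1 0 0 -0.07 0;-1 0 0 -0.11 0;-1 0 0 -0.125 0;-1 0 0 -0.125 0"
}}

```text
clock: 21.88
tcp_pos: [0.4554, 0.0173, 0.1723]
orientation: [2.299, 2.133, 0.008]
contact_force: [0.0, 0.2, -0.1]
grip_width: 0.0854
gripper_force: 0.0
```

{"fn": "play_rows", "kwargs": {
  "targets": "-1 0 0 0 0;-1 0 0 0 0;-1 0 0 0 0;-1 0 0 0 0;-1 0 0 0 0"
}}

```text
clock: 22.3
tcp_pos: [0.4521, 0.017, 0.1674]
orientation: [-2.301, -2.136, 0.002]
contact_force: [-0.2, -0.1, -0.0]
grip_width: 0.0855
gripper_force: 0.0
```

Run:
```python
from h import *
b=strip([.4527,.015],.052); plan([.533,-.362,.17],-.15)
```

```text
(array([0.453 , 0.0162]), [np.float64(0.0549), np.float64(0.0998)], np.float64(-0.0725), 5325)
tcp [0.4522 0.017  0.1676] yaw -0.074 -> d [-0.3719  0.1087 -0.0027] spin 0.0755 j7 -0.49 t 22.35
```

{"fn": "play_rows", "kwargs": {
  "targets": "-1 -0.31 0.09 -0.003 0.075;-1 -0.31 0.09 -0.003 0.075;-1 -0.31 0.09 -0.003 0.075;-1 -0.31 0.09 -0.003 0.075;-1 -0.31 0.09 -0.003 0.075;-1 -0.31 0.09 -0.003 0.075;-1 -0.31 0.09 -0.003 0.075;-1 -0.31 0.09 -0.003 0.075"
}}

```text
clock: 23.02
tcp_pos: [0.519, -0.3032, 0.1706]
orientation: [2.384, 2.045, -0.002]
contact_force: [0.8, 1.3, 0.6]
grip_width: 0.0849
gripper_force: 0.0
```

{"fn": "play_rows", "kwargs": {
  "targets": "-1 -0.061 0.024 0 0;-1 -0.061 0.024 0 0;-1 -0.061 0.024 0 0;-1 -0.061 0.024 0 0;-1 -0.061 0.024 0 0;-1 -0.061 0.024 0 0;-1 -0.061 0.024 0 0"
}}

```text
clock: 23.6
tcp_pos: [0.5342, -0.3611, 0.1714]
orientation: [-2.379, -2.052, -0.0]
contact_force: [-0.4, -0.3, -0.1]
grip_width: 0.0857
gripper_force: 0.0
```

Run:
```python
from h import *
b=strip([.533,-.354]); plan([*b[0],-.002],b[2])
b=strip([.533,-.354]); plan([*b[0],-.002],b[2])
```

```text
(array([ 0.5334, -0.3547]), [np.float64(0.0563), np.float64(0.1003)], np.float64(-0.2018), 5456)
tcp [ 0.5342 -0.3615  0.1715] yaw -0.148 -> d [ 0.0066 -0.0017  0.1735] spin 0.0541 j7 0.09 t 23.65
(array([ 0.5334, -0.3547]), [np.float64(0.0565), np.float64(0.1002)], np.float64(-0.2081), 5449)
tcp [ 0.5341 -0.3617  0.1716] yaw -0.148 -> d [ 0.0069 -0.0018  0.1736] spin 0.0601 j7 0.09 t 23.7
```

{"fn": "play_rows", "kwargs": {
  "targets": "-1 0.0065 -0.0015 0.03 0.057;-1 0.0065 -0.0015 0.07 0.057;-1 0.0065 -0.0015 0.11 0.057;-1 0.0065 -0.0015 0.14 0.057;-1 0.0065 -0.0015 0.16 0.057;-1 0.0065 -0.0015 0.173 0.057;-1 0.0065 -0.0015 0.173 0.057;-1 0.0065 -0.0015 0.173 0.057"
}}

```text
clock: 24.37
tcp_pos: [0.5338, -0.356, -0.0013]
orientation: [-2.438, -1.981, -0.0]
contact_force: [0.1, 0.1, 0.6]
grip_width: 0.0853
gripper_force: 0.0
```

{"fn": "play_rows", "kwargs": {
  "targets": "-1 0 0 0 0;-1 0 0 0 0;-1 0 0 0 0;0.3 0 0 0 0;0.7 0 0 0 0;0.7 0 0 0 0;0.7 0 0 0 0;0.7 0 0 0 0"
}}

```text
clock: 25.03
tcp_pos: [0.5341, -0.3566, -0.001]
orientation: [2.438, 1.979, 0.001]
contact_force: [-0.1, 0.7, 6.5]
grip_width: 0.0544
gripper_force: 41.5
```

{"fn": "play_rows", "kwargs": {
  "targets": "0.7 0 0 0 0;0.7 0 0 -0.02 0;0.7 0 0 -0.05 0;0.7 0 0 -0.115 0;0.7 0 0 -0.115 0;0.7 0 0 -0.115 0;0.7 0 0 -0.115 0;0.7 0 0 -0.115 0"
}}

```text
clock: 25.7
tcp_pos: [0.5324, -0.356, 0.1122]
orientation: [-2.438, -1.979, 0.002]
contact_force: [-0.6, -0.6, 0.7]
grip_width: 0.0543
gripper_force: 42.8
```

Run:
```python
from h import *
plan([.4527,.015,.115],-.0747); print(r.get_obs()["contact_force"],r.get_obs()["gripper_force"])
```

```text
tcp [ 0.5324 -0.356   0.1122] yaw -0.207 -> d [ 0.3467 -0.1542 -0.0024] spin -0.1321 j7 -0.01 t 25.7
[-0.57668612 -0.59765929  0.65864827] 42.7553254365921
```

{"fn": "play_rows", "kwargs": {
  "targets": "0.7 0.29 -0.13 -0.003 -0.132;0.7 0.29 -0.13 -0.003 -0.132;0.7 0.29 -0.13 -0.003 -0.132;0.7 0.29 -0.13 -0.003 -0.132;0.7 0.29 -0.13 -0.003 -0.132;0.7 0.29 -0.13 -0.003 -0.132;0.7 0.29 -0.13 -0.003 -0.132;0.7 0.29 -0.13 -0.003 -0.132"
}}

```text
clock: 26.37
tcp_pos: [0.463, -0.0416, 0.1149]
orientation: [-2.296, -2.139, 0.002]
contact_force: [0.4, 0.1, 0.7]
grip_width: 0.0545
gripper_force: 42.7
```

{"fn": "play_rows", "kwargs": {
  "targets": "0.7 0.057 -0.016 0 0;0.7 0.057 -0.016 0 0;0.7 0.057 -0.016 0 0;0.7 0.057 -0.016 0 0;0.7 0.057 -0.016 0 0;0.7 0.057 -0.016 0 0;0.7 0.057 -0.016 0 0;0.7 0.057 -0.016 0 0"
}}

```text
clock: 27.03
tcp_pos: [0.4541, 0.0113, 0.1161]
orientation: [-2.305, -2.134, 0.001]
contact_force: [-0.7, -0.2, 0.3]
grip_width: 0.0545
gripper_force: 42.7
```

Run:
```python
from h import *
plan([.4527,.013,.0518],-.0747); print(r.get_obs()["contact_force"],r.get_obs()["gripper_force"])
```

```text
tcp [0.4541 0.0113 0.1161] yaw -0.077 -> d [ 0.0016 -0.0015  0.0643] spin -0.002 j7 -0.55 t 27.03
[-0.65140825 -0.23794124  0.26846972] 42.741347551345825
```

{"fn": "play_rows", "kwargs": {
  "targets": "0.7 0.001 -0.001 0.01 -0.002;0.7 0.001 -0.001 0.025 -0.002;0.7 0.001 -0.001 0.04 -0.002;0.7 0.001 -0.001 0.05 -0.002;0.7 0.001 -0.001 0.058 -0.002;0.7 0.001 -0.001 0.058 -0.002;0.7 0.001 -0.001 0.058 -0.002;0.7 0.001 -0.001 0.058 -0.002"
}}

```text
clock: 27.7
tcp_pos: [0.4535, 0.0136, 0.0587]
orientation: [2.3, 2.139, 0.001]
contact_force: [1.0, 0.4, 0.4]
grip_width: 0.0541
gripper_force: 42.7
```

{"fn": "play_rows", "kwargs": {
  "targets": "0.7 0 0 0 0;0.7 0 0 0 0;0.7 0 0 0 0;0.7 0 0 0 0;0.7 0 0 0 0"
}}

```text
clock: 28.12
tcp_pos: [0.4532, 0.0134, 0.0585]
orientation: [2.301, 2.139, 0.0]
contact_force: [-0.3, 0.2, -1.5]
grip_width: 0.0541
gripper_force: 42.7
```

Run:
```python
from h import *
plan([.4527,.013,.0518],-.0747); print(r.get_obs()["contact_force"],r.get_obs()["gripper_force"])
```

```text
tcp [0.4532 0.0134 0.0585] yaw -0.073 -> d [-0.0004 -0.0005  0.0067] spin 0.0019 j7 -0.66 t 28.12
[-0.27961727  0.21008138 -1.45010528] 42.73446321487427
```

{"fn": "play_rows", "kwargs": {
  "targets": "0.7 -0.0004 -0.0005 0.003 0.002;0.7 -0.0004 -0.0005 0.0067 0.002;0.7 -0.0004 -0.0005 0.0067 0.002;0.7 -0.0004 -0.0005 0.0067 0.002;0.7 -0.0004 -0.0005 0.0067 0.002"
}}

```text
clock: 28.53
tcp_pos: [0.4525, 0.0131, 0.0515]
orientation: [-2.303, -2.137, 0.0]
contact_force: [0.1, 0.0, -1.0]
grip_width: 0.0544
gripper_force: 42.8
```

{"fn": "play_rows", "kwargs": {
  "targets": "-0.5 0 0 0 0;-1 0 0 0 0;-1 0 0 0 0;-1 0 0 -0.03 0;-1 0 0 -0.07 0;-1 0 0 -0.1 0;-1 0 0 -0.115 0;-1 0 0 -0.115 0"
}}

```text
clock: 29.2
tcp_pos: [0.455, 0.0133, 0.1701]
orientation: [2.3, 2.133, 0.007]
contact_force: [1.2, -0.0, -0.9]
grip_width: 0.0855
gripper_force: 0.0
```

{"fn": "play_rows", "kwargs": {
  "targets": "-1 0 0 0 0;-1 0 0 0 0;-1 0 0 0 0;-1 0 0 0 0;-1 0 0 0 0"
}}

```text
clock: 29.62
tcp_pos: [0.452, 0.0131, 0.1657]
orientation: [-2.301, -2.136, 0.002]
contact_force: [-1.2, -0.3, -1.4]
grip_width: 0.0852
gripper_force: 0.0
```

Run:
```python
from h import *
b=strip([.4527,.015],.06); plan([.42,-.25,.19],-.15)
snap('wrist','w5',(180,20,400,300),2.6)
i=r.camera_info('wrist');print(i['position'],i['rotation'])
snap('top','t5',(205,150,485,275),2.8)
```

```text
(array([0.4531, 0.016 ]), [np.float64(0.055), np.float64(0.1018)], np.float64(-0.0713), 5439)
tcp [0.4521 0.0132 0.1659] yaw -0.074 -> d [-0.2648 -0.0126 -0.0241] spin 0.0757 j7 -0.47 t 29.67
[0.45884261 0.09453305 0.30875178] [ 2.82020596 -0.10420823 -0.01853232]
```

View pics/w5.png

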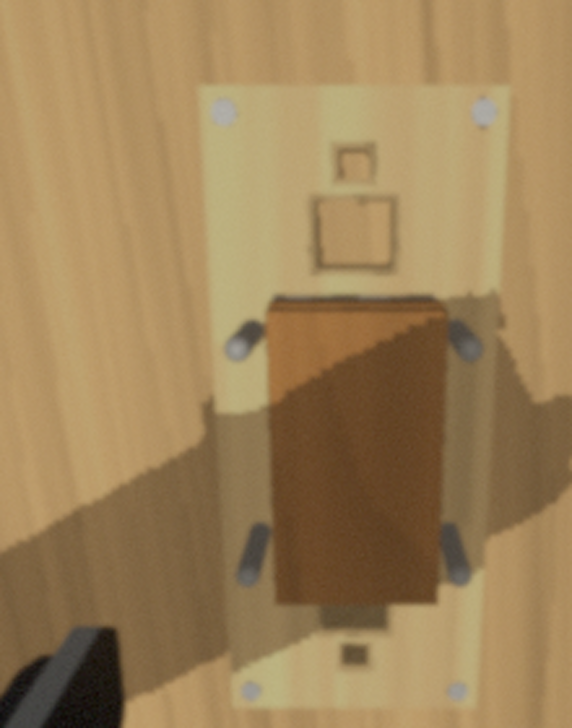

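View pics/t5.png

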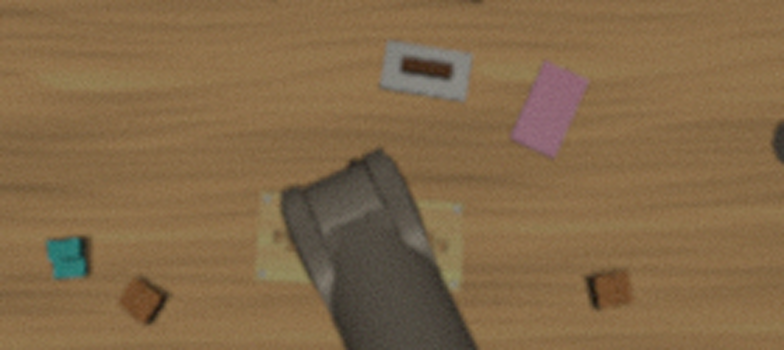

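{"fn": "play_rows", "kwargs": {
  "targets": "-1 -0.27 0 -0.024 0.07;-1 -0.27 0 -0.024 0.07;-1 -0.27 0 -0.024 0.07;-1 -0.27 0 -0.024 0.07;-1 -0.27 0 -0.024 0.07;-1 -0.27 0 -0.024 0.07;-1 -0.27 0 -0.024 0.07;-1 -0.27 0 -0.024 0.07"
}}

```text
clock: 30.43
tcp_pos: [0.4312, -0.2623, 0.1906]
orientation: [2.384, 2.044, -0.002]
contact_force: [-0.0, -0.2, -0.0]
grip_width: 0.0855
gripper_force: 0.0
```

{"fn": "play_rows", "kwargs": {
  "targets": "-1 0 -0.02 0 0;-1 0 -0.02 0 0;-1 0 -0.02 0 0;-1 0 -0.02 0 0;-1 0 -0.02 0 0;-1 0 -0.02 0 0;-1 0 -0.02 0 0"
}}

```text
clock: 31.02
tcp_pos: [0.4131, -0.253, 0.1906]
orientation: [2.375, 2.056, 0.0]
contact_force: [0.5, -0.4, -0.3]
grip_width: 0.0854
gripper_force: 0.0
```

Run:
```python
from h import *
im,i=snap('wrist'); plan([.4,-.268,.19],-.15)
u=pix('wrist',[.394,-.265,.06],i)[0]; print(u)
x,y=(int(v) for v in u); x0,y0=max(x-60,0),max(y-60,0)
c=im[y0:y0+130,x0:x0+120]; print(x0,y0,i['position'],i['rotation'])
cv2.imwrite('pics/d2.png',cv2.resize(c,None,fx=5,fy=5,interpolation=cv2.INTER_CUBIC)[:600])
```

```text
tcp [ 0.413  -0.2531  0.1906] yaw -0.144 -> d [-0.0166 -0.0107  0.0006] spin 0.0059 j7 0.1 t 31.07
[297.26480071 207.2243946 ]
237 147 [ 0.42509895 -0.17222338  0.33332272] [ 2.81522334 -0.20245211 -0.0323732 ]
```

View pics/d2.png

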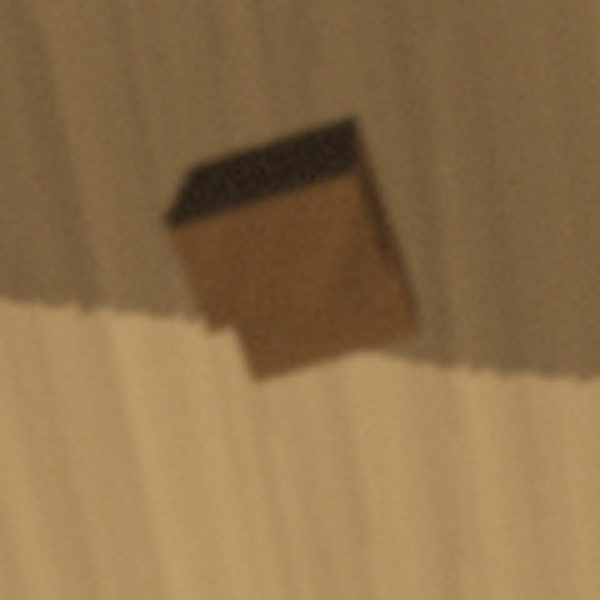

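```bash
cat > dog.py <<'E'
from h import *
def dog(L,R,B,H1,H2,x0,y0,pos,rot,k=5):
    """nose-top corners at z 60: pad-left, pad-right, a back corner; heel-back corners at z 38"""
    i=dict(r.camera_info('wrist'),position=np.array(pos),rotation=np.array(rot))
    f=lambda P:(np.array(P)+.5)/k-.5+[x0,y0]
    l,rr,b=world('wrist',f([L,R,B]),.06,i)[:,:2]; h=world('wrist',f([H1,H2]),.038,i)[:,:2]
    print("width",np.linalg.norm(l-rr),"depth",np.linalg.norm(l-b),"heel w",np.linalg.norm(h[0]-h[1]))
    e=(rr-l)/np.linalg.norm(rr-l); n=np.array([-e[1],e[0]]) # left->right turned +90 = pad dir (image up)
    m=(l+rr)/2; print("pad dir yaw",np.arctan2(n[1],n[0]),"origin by pad",m-.018*n,"by heel",h.mean(0)+.026*n,"grip",m-.013*n)
    print("pads dir from heel mid->pad mid",np.arctan2(*(m-h.mean(0))[::-1]),"dist",np.linalg.norm(m-h.mean(0)))
    return m-.013*n,n
E
python3 - <<'E'
from dog import *
g,n=dog((170,222),(358,172),(208,330),(258,380),(415,330),237,147,[ 0.42509895,-0.17222338,0.33332272],[ 2.81522334,-0.20245211,-0.0323732 ])
plan([*g,.03],np.arctan2(n[1],n[0])-np.pi/2)
E
```

```text
width 0.03572369878861861 depth 0.021936350369159967 heel w 0.03385318794170045
pad dir yaw 1.6942931630639197 origin by pad [ 0.3923579  -0.26165113] by heel [ 0.39306912 -0.25868185] grip [ 0.39174199 -0.25668921]
pads dir from heel mid->pad mid 1.7203333718962968 dist 0.04115490117782605
tcp [ 0.413  -0.2531  0.1906] yaw -0.144 -> d [-0.0066 -0.0206  0.1606] spin -0.2676 j7 0.1 t 31.07
```

{"fn": "play_rows", "kwargs": {
  "targets": "-1 -0.0066 -0.0206 0.02 -0.125;-1 -0.0066 -0.0206 0.04 -0.25;-1 -0.0066 -0.0206 0.07 -0.275;-1 -0.0066 -0.0206 0.1 -0.275;-1 -0.0066 -0.0206 0.13 -0.275;-1 -0.0066 -0.0206 0.15 -0.275;-1 -0.0066 -0.0206 0.162 -0.275;-1 -0.0066 -0.0206 0.162 -0.275"
}}

```text
clock: 31.73
tcp_pos: [0.3902, -0.256, 0.0266]
orientation: [-2.069, -2.359, 0.001]
contact_force: [-0.2, 0.2, 1.1]
grip_width: 0.0857
gripper_force: 0.0
```

{"fn": "play_rows", "kwargs": {
  "targets": "-1 0 0 0 0;-1 0 0 0 0;-1 0 0 0 0;0.3 0 0 0 0;0.9 0 0 0 0;0.9 0 0 0 0;0.9 0 0 0 0;0.9 0 0 0 0",
  "squeeze": 60
}}

```text
clock: 32.4
tcp_pos: [0.3915, -0.257, 0.0291]
orientation: [2.072, 2.361, -0.0]
contact_force: [-0.7, -0.1, 6.3]
grip_width: 0.0352
gripper_force: 59.3
```

{"fn": "play_rows", "kwargs": {
  "targets": "0.9 0 0 0 0;0.9 0 0 0 0;0.9 0 0 -0.03 0;0.9 0 0 -0.06 0;0.9 0 0 -0.09 0;0.9 0 0 -0.09 0;0.9 0 0 -0.09 0;0.9 0 0 -0.09 0"
}}

```text
clock: 33.07
tcp_pos: [0.3906, -0.2569, 0.1181]
orientation: [-2.072, -2.361, 0.001]
contact_force: [-0.0, -0.4, -0.2]
grip_width: 0.0353
gripper_force: 60.0
```

Run:
```python
from h import *
J=np.array([.4527,.015]);a=-.0747;ey=np.array([-np.sin(a),np.cos(a)])
print(J-ey*.074, J+ey*.074,J-ey*.069,J+ey*.069)
plan([*(J-ey*.069),.12],a); print(r.get_obs()["contact_force"],r.get_obs()["gripper_force"])
```

```text
[ 0.44717734 -0.05879363] [0.45822266 0.08879363] [ 0.44755049 -0.05380758] [0.45784951 0.08380758]
tcp [ 0.3906 -0.2569  0.1181] yaw 0.13 -> d [ 0.194   0.0827 -0.0019] spin 0.2046 j7 0.3 t 33.07
[-0.02233732 -0.41942233 -0.20692241] 59.97439303435385
```

{"fn": "play_rows", "kwargs": {
  "targets": "0.9 0.194 0.0827 -0.002 0.2046;0.9 0.194 0.0827 -0.002 0.2046;0.9 0.194 0.0827 -0.002 0.2046;0.9 0.194 0.0827 -0.002 0.2046;0.9 0.194 0.0827 -0.002 0.2046;0.9 0.194 0.0827 -0.002 0.2046;0.9 0.194 0.0827 -0.002 0.2046;0.9 0.194 0.0827 -0.002 0.2046"
}}

```text
clock: 33.73
tcp_pos: [0.447, -0.0538, 0.1194]
orientation: [-2.299, -2.138, 0.003]
contact_force: [-0.8, -1.1, -0.5]
grip_width: 0.0351
gripper_force: 60.0
```

{"fn": "play_rows", "kwargs": {
  "targets": "0.9 0 0 0 0;0.9 0 0 0 0;0.9 0 0 0 0;0.9 0 0 0 0;0.9 0 0 0 0;0.9 0 0 0 0"
}}

```text
clock: 34.23
tcp_pos: [0.4481, -0.0542, 0.1206]
orientation: [2.303, 2.136, -0.0]
contact_force: [0.6, 0.1, -1.5]
grip_width: 0.0353
gripper_force: 60.0
```

Run:
```python
from h import *
im,i=snap('wrist'); plan([.4476,-.0538,.075],-.0747); o=r.get_obs()
R=Ro.from_rotvec(o['orientation'])
# tool-frame expected pad-edge corners (tool x 13mm, y +-18, z -31mm)
P=o['tcp_pos']+R.apply([[.013,-.018,-.031],[.013,.018,-.031]]); u=pix('wrist',P,i);print(u)
x,y=(int(v) for v in u.mean(0)); print(x-80,y-60)
cv2.imwrite('pics/hd.png',cv2.resize(im[y-60:y+40,x-80:x+80],None,fx=5,fy=5,interpolation=cv2.INTER_CUBIC))
```

```text
tcp [ 0.4481 -0.0541  0.1207] yaw -0.075 -> d [ 0.0003 -0.0005  0.0457] spin -0.0002 j7 -0.37 t 34.28
[[271.35365379 274.45636737]
 [359.25936394 274.46754961]]
235 214
```

View pics/hd.png

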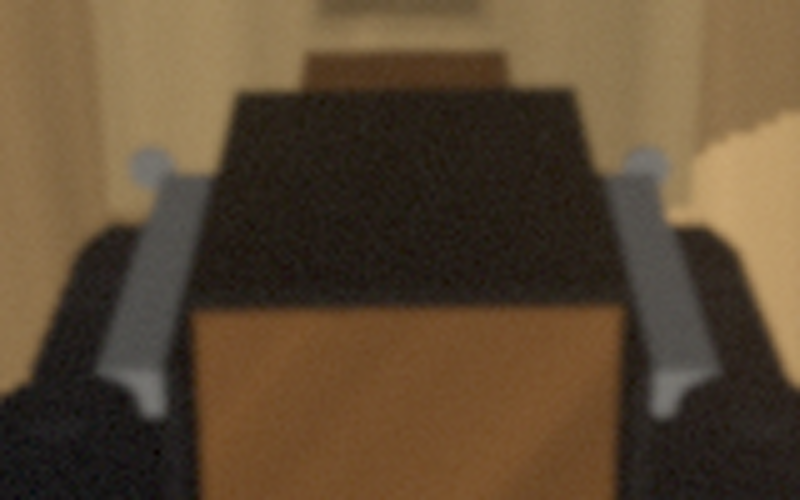

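{"fn": "play_rows", "kwargs": {
  "targets": "0.9 0.0003 -0.0007 0.02 0;0.9 0.0003 -0.0007 0.04 0;0.9 0.0003 -0.0007 0.055 0;0.9 0.0003 -0.0007 0.064 0;0.9 0.0003 -0.0007 0.064 0;0.9 0.0003 -0.0007 0.064 0;0.9 0.0003 -0.0007 0.064 0;0.9 0.0003 -0.0007 0.064 0"
}}

```text
clock: 34.95
tcp_pos: [0.4482, -0.0535, 0.0575]
orientation: [2.302, 2.136, 0.002]
contact_force: [0.2, 0.4, -0.0]
grip_width: 0.0351
gripper_force: 60.0
```

Run:
```python
from h import *
plan([.4473,-.0538,.033],-.0747);print(r.get_obs()["contact_force"])
```

```text
tcp [ 0.4482 -0.0535  0.0575] yaw -0.075 -> d [-0.0004 -0.0009  0.0245] spin 0.0002 j7 -0.48 t 34.95
[ 0.18552005  0.44014079 -0.02920273]
```

{"fn": "play_rows", "kwargs": {
  "targets": "0.9 -0.0003 -0.0005 0.002 0;0.9 -0.0003 -0.0005 0.004 0;0.9 -0.0003 -0.0005 0.006 0;0.9 -0.0003 -0.0005 0.008 0;0.9 -0.0003 -0.0005 0.008 0;0.9 -0.0003 -0.0005 0.008 0"
}}

```text
clock: 35.45
tcp_pos: [0.4468, -0.0542, 0.0485]
orientation: [2.303, 2.137, -0.001]
contact_force: [0.8, -2.5, -2.6]
grip_width: 0.035
gripper_force: 60.0
```

{"fn": "play_rows", "kwargs": {
  "targets": "0.9 -0.0004 0 0.004 0;0.9 -0.0004 0 0.008 0;0.9 -0.0004 0 0.012 0;0.9 -0.0004 0 0.015 0;0.9 -0.0004 0 0.016 0;0.9 -0.0004 0 0.017 0;0.9 -0.0004 0 0.017 0"
}}

```text
clock: 36.03
tcp_pos: [0.4466, -0.0543, 0.033]
orientation: [2.302, 2.137, -0.004]
contact_force: [-10.1, -3.3, 30.7]
grip_width: 0.0351
gripper_force: 63.8
```

{"fn": "play_rows", "kwargs": {
  "targets": "0.9 0 -0.0005 0.001 0;0.9 0 -0.001 0.002 0;0.9 0 -0.001 0.002 0;0.9 0 -0.001 0.002 0"
}}

```text
clock: 36.37
tcp_pos: [0.4465, -0.0543, 0.0329]
orientation: [2.3, 2.135, -0.003]
contact_force: [-14.2, -2.9, 57.8]
grip_width: 0.0351
gripper_force: 67.4
```

{"fn": "play_rows", "kwargs": {
  "targets": "0.9 0 0 -0.002 0;0.9 0 0 -0.002 0;-1 0 0 -0.002 0;-1 0 0 -0.002 0;-1 0 0 -0.002 0;-1 0 0 -0.03 0;-1 0 0 -0.07 0;-1 0 0 -0.11 0"
}}

```text
clock: 37.03
tcp_pos: [0.4446, -0.0531, 0.1397]
orientation: [-2.298, -2.136, 0.002]
contact_force: [1.5, -0.4, -0.4]
grip_width: 0.0853
gripper_force: 0.0
```

{"fn": "play_rows", "kwargs": {
  "targets": "-1 0 0 -0.04 0;-1 0.26 -0.02 -0.047 -0.05;-1 0.26 -0.02 -0.047 -0.05;-1 0.26 -0.02 -0.047 -0.05;-1 0.26 -0.02 -0.047 -0.05;-1 0.26 -0.02 -0.047 -0.05;-1 0.26 -0.02 -0.047 -0.05;-1 0.26 -0.02 -0.047 -0.05"
}}

```text
clock: 37.7
tcp_pos: [0.444, 0.2146, 0.1873]
orientation: [-2.237, -2.201, -0.007]
contact_force: [-0.2, 0.0, -0.3]
grip_width: 0.0851
gripper_force: 0.0
```

Run:
```python
from h import *
plan([.395,.25,.19],0)
```

```text
tcp [0.444  0.2146 0.1873] yaw -0.016 -> d [ 0.0346 -0.0495 -0.0025] spin -0.0162 j7 -0.87 t 37.7
```

{"fn": "play_rows", "kwargs": {
  "targets": "-1 0.035 -0.048 -0.0025 0;-1 0.035 -0.048 -0.0025 0;-1 0.035 -0.048 -0.0025 0;-1 0.035 -0.048 -0.0025 0;-1 0.035 -0.048 -0.0025 0;-1 0.035 -0.048 -0.0025 0;-1 0.035 -0.048 -0.0025 0;-1 0.035 -0.048 -0.0025 0"
}}

```text
clock: 38.37
tcp_pos: [0.3987, 0.2422, 0.189]
orientation: [-2.25, -2.192, 0.0]
contact_force: [-0.3, -0.6, -0.6]
grip_width: 0.0854
gripper_force: 0.0
```

Run:
```python
from h import *
im,i=snap('wrist'); plan([.4,.25,.19],0)
u=pix('wrist',[.391,.252,.06],i)[0]; print(u)
x,y=(int(v) for v in u); x0,y0=max(x-60,0),max(y-60,0)
c=im[y0:y0+120,x0:x0+120]; print(x0,y0,i['position'],i['rotation'])
cv2.imwrite('pics/d1.png',cv2.resize(c,None,fx=5,fy=5,interpolation=cv2.INTER_CUBIC))
```

```text
tcp [0.3986 0.2423 0.189 ] yaw -0.026 -> d [ 0.0077  0.0012 -0.001 ] spin -0.0258 j7 -0.96 t 38.42
[306.87981815 182.44525855]
246 122 [0.40125252 0.32383002 0.33162391] [ 2.82147121 -0.03624665 -0.00617928]
```

View pics/d1.png

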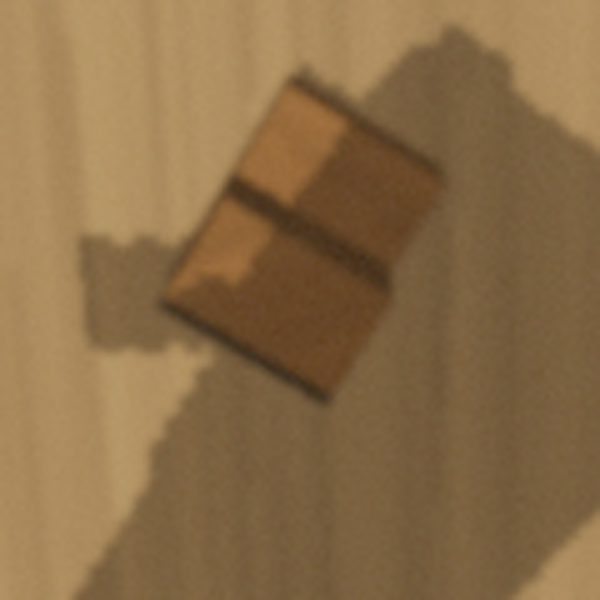

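Run:
```python
from dog import *
g,n=dog((330,397),(165,299),(390,292),(440,170),(296,78),246,122,[0.40125252,0.32383002,0.33162391],[ 2.82147121,-0.03624665,-0.00617928])
y=np.arctan2(n[1],n[0])-np.pi/2
plan([*g,.029],y)
```

```text
width 0.03494786924523314 depth 0.022648775749105777 heel w 0.03207337584357953
pad dir yaw -2.156695143452408 origin by pad [0.39011025 0.25895942] by heel [0.38869825 0.25904963] grip [0.3873455  0.25479334]
pads dir from heel mid->pad mid -2.128376202750539 dist 0.04331177241571129
tcp [0.3986 0.2423 0.189 ] yaw -0.026 -> d [ 0.0122 -0.0116  0.16  ] spin 0.5601 j7 -0.96 t 38.42
```

{"fn": "play_rows", "kwargs": {
  "targets": "-1 0.0122 -0.0116 0 0.12;-1 0.0122 -0.0116 0.02 0.24;-1 0.0122 -0.0116 0.04 0.36;-1 0.0122 -0.0116 0.06 0.48;-1 0.0122 -0.0116 0.08 0.555;-1 0.0122 -0.0116 0.1 0.555;-1 0.0122 -0.0116 0.1 0.555;-1 0.0122 -0.0116 0.1 0.555"
}}

```text
clock: 39.08
tcp_pos: [0.3864, 0.255, 0.0887]
orientation: [-2.763, -1.495, 0.003]
contact_force: [0.1, 0.4, 1.1]
grip_width: 0.0855
gripper_force: 0.0
```

{"fn": "play_rows", "kwargs": {
  "targets": "-1 0 0 0.03 0;-1 0 0 0.05 0;-1 0 0 0.06 0;-1 0 0 0.06 0;-1 0 0 0.06 0"
}}

```text
clock: 39.5
tcp_pos: [0.3873, 0.2558, 0.03]
orientation: [-2.763, -1.494, -0.001]
contact_force: [0.2, -0.1, 0.8]
grip_width: 0.0852
gripper_force: 0.0
```

Run:
```python
from h import *
plan([.3873,.2548,.029],-.57);print(r.get_obs()["contact_force"])
```

```text
tcp [0.3873 0.2558 0.03  ] yaw -0.579 -> d [-0.0008  0.0006  0.001 ] spin -0.0092 j7 -1.77 t 39.5
[ 0.17515653 -0.05355839  0.77106003]
```

{"fn": "play_rows", "kwargs": {
  "targets": "-1 -0.0008 0.0006 0.001 0;-1 -0.0008 0.0006 0.001 0;0.3 -0.0008 0.0006 0.001 0;0.9 -0.0008 0.0006 0.001 0;0.9 -0.0008 0.0006 0.001 0;0.9 -0.0008 0.0006 0.001 0;0.9 -0.0008 0.0006 0.001 0;0.9 -0.0008 0.0006 0.001 0"
}}

```text
clock: 40.17
tcp_pos: [0.3871, 0.2546, 0.0285]
orientation: [2.763, 1.494, 0.001]
contact_force: [-0.7, -0.9, 5.1]
grip_width: 0.035
gripper_force: 59.9
```

{"fn": "play_rows", "kwargs": {
  "targets": "0.9 0 0 0 0;0.9 0 0 0 0;0.9 0 0 -0.03 0;0.9 0 0 -0.06 0;0.9 0 0 -0.09 0;0.9 0 0 -0.09 0;0.9 0 0 -0.09 0;0.9 0 0 -0.09 0"
}}

```text
clock: 40.83
tcp_pos: [0.3866, 0.2538, 0.1176]
orientation: [2.763, 1.494, -0.001]
contact_force: [-0.1, -0.3, -1.1]
grip_width: 0.0349
gripper_force: 60.1
```

Run:
```python
from h import *
plan([.4576,.0838,.12],-.0747); print(r.get_obs()["contact_force"],r.get_obs()["gripper_force"])
```

```text
tcp [0.3866 0.2538 0.1176] yaw -0.58 -> d [-0.1034  0.1525 -0.0023] spin -0.5049 j7 -1.62 t 40.83
[-0.1027462  -0.34261248 -1.09229212] 60.081381825730205
```

{"fn": "play_rows", "kwargs": {
  "targets": "0.9 -0.1034 0.1525 -0.002 -0.505;0.9 -0.1034 0.1525 -0.002 -0.505;0.9 -0.1034 0.1525 -0.002 -0.505;0.9 -0.1034 0.1525 -0.002 -0.505;0.9 -0.1034 0.1525 -0.002 -0.505;0.9 -0.1034 0.1525 -0.002 -0.505;0.9 -0.1034 0.1525 -0.002 -0.505;0.9 -0.1034 0.1525 -0.002 -0.505"
}}

```text
clock: 41.5
tcp_pos: [0.4569, 0.0845, 0.119]
orientation: [-2.302, -2.135, 0.002]
contact_force: [-0.7, 0.2, -0.2]
grip_width: 0.0352
gripper_force: 60.1
```

{"fn": "play_rows", "kwargs": {
  "targets": "0.9 0 0 0 0;0.9 0 0 0 0;0.9 0 0 0 0;0.9 0 0 0 0;0.9 0 0 0 0;0.9 0 0 0 0"
}}

```text
clock: 42.0
tcp_pos: [0.4578, 0.0847, 0.1202]
orientation: [2.302, 2.138, 0.0]
contact_force: [-0.1, -0.5, -0.3]
grip_width: 0.0354
gripper_force: 60.1
```

Run:
```python
from h import *
im,i=snap('wrist'); plan([.4573,.0838,.058],-.0747); o=r.get_obs()
R=Ro.from_rotvec(o['orientation'])
# now pad faces tool -x: nose back edge at tool x +11 z-31 ; heel back edge tool x +31, z -9
P=o['tcp_pos']+R.apply([[.011,-.018,-.0315],[.011,.018,-.0315],[.031,-.018,-.0095],[.031,.018,-.0095]]); u=pix('wrist',P,i)
x,y=(int(v) for v in u.mean(0)); x0,y0=x-80,y-60
print((u-[x0,y0]+.5)*5-.5,x0,y0)
cv2.imwrite('pics/hd1.png',cv2.resize(im[y0:y0+120,x0:x0+160],None,fx=5,fy=5,interpolation=cv2.INTER_CUBIC))
```

```text
tcp [0.4579 0.0846 0.1202] yaw -0.074 -> d [-0.0008 -0.0005  0.0622] spin 0.0008 j7 -0.74 t 42.05
[[184.64779118 466.49955433]
 [623.37590876 466.74986451]
 [207.66556492 142.90423232]
 [601.41566752 143.13849115]] 235 187
```

View pics/hd1.png

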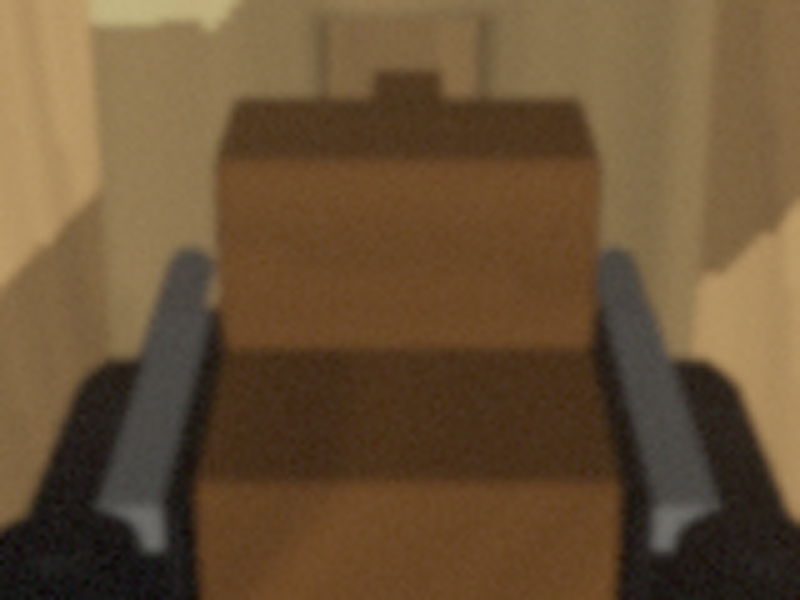

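{"fn": "play_rows", "kwargs": {
  "targets": "0.9 0.0003 -0.0006 0.02 0;0.9 0.0003 -0.0006 0.04 0;0.9 0.0003 -0.0006 0.055 0;0.9 0.0003 -0.0006 0.063 0;0.9 0.0003 -0.0006 0.063 0;0.9 0.0003 -0.0006 0.063 0;0.9 0.0003 -0.0006 0.063 0;0.9 0.0003 -0.0006 0.063 0"
}}

```text
clock: 42.72
tcp_pos: [0.4581, 0.0849, 0.058]
orientation: [2.302, 2.137, 0.002]
contact_force: [0.8, -0.1, 0.2]
grip_width: 0.0349
gripper_force: 60.1
```

Run:
```python
from h import *
plan([.4572,.0848,.033],-.0747);print(r.get_obs()["contact_force"])
```

```text
tcp [0.4581 0.0849 0.058 ] yaw -0.074 -> d [-0.0002 -0.0009  0.025 ] spin 0.0003 j7 -0.85 t 42.72
[ 0.81908428 -0.10617412  0.22699307]
```

{"fn": "play_rows", "kwargs": {
  "targets": "0.9 -0.0002 -0.0006 0.002 0;0.9 -0.0002 -0.0006 0.004 0;0.9 -0.0002 -0.0006 0.006 0;0.9 -0.0002 -0.0006 0.008 0;0.9 -0.0002 -0.0006 0.009 0;0.9 -0.0002 -0.0006 0.009 0"
}}

```text
clock: 43.22
tcp_pos: [0.4565, 0.0845, 0.0478]
orientation: [-2.302, -2.137, 0.001]
contact_force: [-0.8, -0.4, -0.2]
grip_width: 0.0352
gripper_force: 60.1
```

Entered with no force; push home.

{"fn": "play_rows", "kwargs": {
  "targets": "0.9 0 0 0.004 0;0.9 0 0 0.008 0;0.9 0 0 0.012 0;0.9 0 0 0.0145 0;0.9 0 0 0.0155 0;0.9 0 0 0.0165 0;0.9 0 0 0.0165 0"
}}

```text
clock: 43.8
tcp_pos: [0.4564, 0.0844, 0.0325]
orientation: [2.301, 2.137, -0.002]
contact_force: [-6.0, -2.5, 18.3]
grip_width: 0.0347
gripper_force: 62.4
```

{"fn": "play_rows", "kwargs": {
  "targets": "0.9 0 0 0.001 0;0.9 0 0 0.002 0;0.9 0 0 0.002 0;0.9 0 0 0.002 0"
}}

```text
clock: 44.13
tcp_pos: [0.4564, 0.0844, 0.0324]
orientation: [2.3, 2.135, -0.003]
contact_force: [-14.3, -5.7, 48.8]
grip_width: 0.0351
gripper_force: 66.3
```

{"fn": "play_rows", "kwargs": {
  "targets": "0.9 0 0 -0.002 0;0.9 0 0 -0.002 0;-1 0 0 -0.002 0;-1 0 0 -0.002 0;-1 0 0 -0.002 0;-1 0 0 -0.03 0;-1 0 0 -0.07 0;-1 0 0 -0.11 0"
}}

```text
clock: 44.8
tcp_pos: [0.4553, 0.0846, 0.1397]
orientation: [-2.299, -2.136, 0.004]
contact_force: [1.9, -0.2, 1.0]
grip_width: 0.0851
gripper_force: 0.0
```

{"fn": "play_rows", "kwargs": {
  "targets": "-1 0 0 -0.04 0;-1 -0.11 0.11 -0.05 0;-1 -0.11 0.11 -0.07 0;-1 -0.11 0.11 -0.07 0;-1 -0.11 0.11 -0.07 0;-1 -0.11 0.11 -0.07 0;-1 -0.11 0.11 -0.07 0;-1 -0.11 0.11 -0.07 0"
}}

```text
clock: 45.47
tcp_pos: [0.5575, -0.0326, 0.2089]
orientation: [-2.301, -2.137, 0.001]
contact_force: [-1.3, 0.2, -0.2]
grip_width: 0.0856
gripper_force: 0.0
```

Run:
```python
from h import *
im,i=snap('wrist'); plan([.644,-.068,.2],-.15)
print(i['position'],i['rotation'])
u=pix('wrist',[[.4527,.015,.06],[.644,-.068,.01]],i);print(u)
x0,y0=int(u[:,0].min()-90),0
cv2.imwrite('pics/jw.png',cv2.resize(im[y0:y0+300,x0:x0+400],None,fx=2,fy=2,interpolation=cv2.INTER_CUBIC));print(x0)
b=None
hs=cv2.cvtColor(rect('wrist',im,i,np.array([.644,-.068]),.09,.012),cv2.COLOR_BGR2HSV); print(box(hs[...,1]<60,np.array([.644,-.068]),.09))
```

```text
tcp [ 0.5572 -0.032   0.209 ] yaw -0.072 -> d [-0.0297  0.0892  0.0088] spin 0.0776 j7 -0.41 t 45.52
[0.56402865 0.0487385  0.35159111] [ 2.82076454 -0.10328373 -0.01899935]
[[200.14057475 145.68845382]
 [393.26905179 199.45313231]]
110
[(array([ 0.6473, -0.0644]), [np.float64(0.0571), np.float64(0.1005)], np.float64(-0.1827), 5618)]
```

View pics/jw.png

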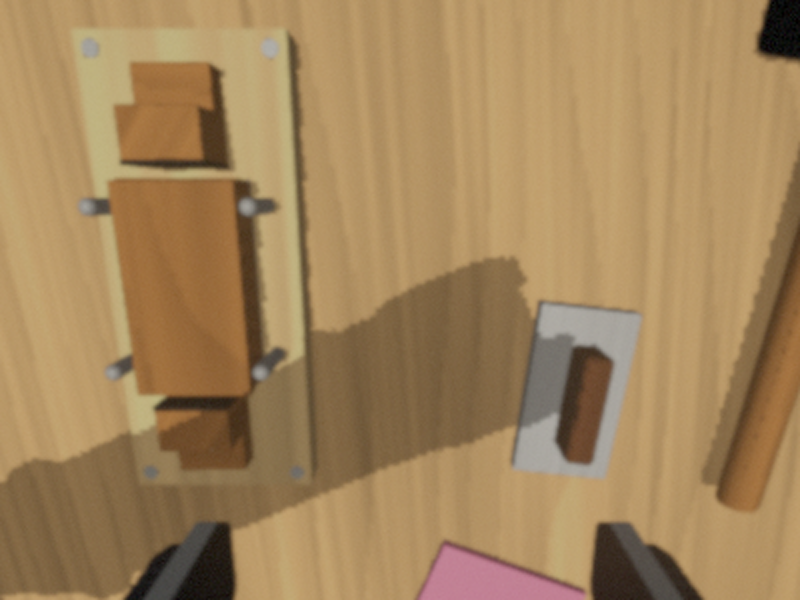

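{"fn": "play_rows", "kwargs": {
  "targets": "-1 -0.03 0.091 0.025 0.11;-1 -0.03 0.091 0.025 0.11;-1 -0.03 0.091 0.025 0.11;-1 -0.03 0.091 0.025 0.11;-1 -0.03 0.091 0.025 0.11;-1 -0.03 0.091 0.025 0.11;-1 -0.03 0.091 0.025 0.11;-1 -0.03 0.091 0.025 0.11"
}}

```text
clock: 46.18
tcp_pos: [0.6461, -0.069, 0.1853]
orientation: [2.415, 2.009, 0.0]
contact_force: [0.9, -0.1, -0.1]
grip_width: 0.0853
gripper_force: 0.0
```

Run:
```python
from h import *
for k in range(2):
    c=np.array([.647,-.064]);im,i=snap('wrist')
    hs=cv2.cvtColor(rect('wrist',im,i,c,.09,.012),cv2.COLOR_BGR2HSV); b=box(hs[...,1]<60,c,.09)[0];print(b)
    plan([*b[0],.017],b[2])
```

```text
(array([ 0.648 , -0.0645]), [np.float64(0.056), np.float64(0.0999)], np.float64(-0.1845), 5431)
tcp [ 0.6462 -0.0693  0.1853] yaw -0.183 -> d [0.0051 0.0008 0.1683] spin 0.0013 j7 -0.48 t 46.23
(array([ 0.6481, -0.0645]), [np.float64(0.056), np.float64(0.0998)], np.float64(-0.1813), 5431)
tcp [ 0.6463 -0.0696  0.1852] yaw -0.184 -> d [0.0054 0.0007 0.1682] spin -0.0023 j7 -0.48 t 46.28
```

{"fn": "play_rows", "kwargs": {
  "targets": "-1 0.0052 0.0008 0.03 0;-1 0.0052 0.0008 0.06 0;-1 0.0052 0.0008 0.1 0;-1 0.0052 0.0008 0.13 0;-1 0.0052 0.0008 0.155 0;-1 0.0052 0.0008 0.167 0;-1 0.0052 0.0008 0.167 0;-1 0.0052 0.0008 0.167 0"
}}

```text
clock: 46.95
tcp_pos: [0.6488, -0.0648, 0.0182]
orientation: [-2.416, -2.008, -0.001]
contact_force: [-0.1, 0.7, 0.6]
grip_width: 0.0853
gripper_force: 0.0
```

{"fn": "play_rows", "kwargs": {
  "targets": "-1 0 0 0 0;-1 0 0 0 0;0.3 0 0 0 0;1 0 0 0 0;1 0 0 0 0;1 0 0 0 0;1 0 0 0 0;1 0 0 0 0",
  "squeeze": 80
}}

```text
clock: 47.62
tcp_pos: [0.6487, -0.065, 0.0179]
orientation: [2.416, 2.007, 0.0]
contact_force: [2.5, -0.2, -0.2]
grip_width: 0.0145
gripper_force: 78.8
```

{"fn": "play_rows", "kwargs": {
  "targets": "1 0 0 0 0;1 0 0 0 0;1 0 0 0 0;1 0 0 -0.01 0;1 0 0 -0.03 0;1 0 0 -0.07 0;1 0 0 -0.11 0;1 0 0 -0.11 0"
}}

```text
clock: 48.28
tcp_pos: [0.6525, -0.0641, 0.1356]
orientation: [2.411, 2.003, 0.013]
contact_force: [3.1, 1.7, -4.0]
grip_width: 0.0145
gripper_force: 79.1
```

Run:
```python
from h import *
plan([.4523,.015,.12],-.0747); print(r.get_obs()["contact_force"],r.get_obs()["gripper_force"])
```

```text
tcp [ 0.6525 -0.0641  0.1356] yaw -0.184 -> d [ 0.0411 -0.2114  0.0135] spin -0.1095 j7 -0.52 t 48.28
[ 3.05594841  1.65996855 -4.00090595] 79.11851406097412
```

{"fn": "play_rows", "kwargs": {
  "targets": "1 0.02 -0.1 0 -0.05;1 0.041 -0.209 0 -0.1095;1 0.041 -0.209 0 -0.1095;1 0.041 -0.209 0 -0.1095;1 0.041 -0.209 0 -0.1095;1 0.041 -0.209 0 -0.1095;1 0.041 -0.209 0 -0.1095;1 0.041 -0.209 0 -0.1095"
}}

```text
clock: 48.95
tcp_pos: [0.45, 0.0134, 0.1276]
orientation: [2.302, 2.137, -0.001]
contact_force: [0.6, -0.5, -4.7]
grip_width: 0.015
gripper_force: 80.2
```

{"fn": "play_rows", "kwargs": {
  "targets": "1 0 0 0 0;1 0 0 0 0;1 0 0 0 0;1 0 0 0 0;1 0 0 0 0;1 0 0 0 0;1 0 0 0 0;1 0 0 0 0"
}}

```text
clock: 49.62
tcp_pos: [0.4506, 0.0136, 0.1276]
orientation: [-2.303, -2.137, -0.0]
contact_force: [-0.8, 0.8, -4.2]
grip_width: 0.0147
gripper_force: 80.2
```

Run:
```python
from h import *
plan([.4525,.0148,.084],-.0747); print(r.get_obs()["contact_force"],r.get_obs()["gripper_force"])
```

```text
tcp [0.4506 0.0136 0.1276] yaw -0.075 -> d [0.0013 0.0018 0.0436] spin -0.0001 j7 -0.57 t 49.62
[-0.84563622  0.79772199 -4.24562169] 80.17529010772705
```

{"fn": "play_rows", "kwargs": {
  "targets": "1 0.0013 0.0015 0.01 0;1 0.0013 0.0015 0.02 0;1 0.0013 0.0015 0.03 0;1 0.0013 0.0015 0.038 0;1 0.0013 0.0015 0.042 0;1 0.0013 0.0015 0.042 0;1 0.0013 0.0015 0.042 0;1 0.0013 0.0015 0.042 0"
}}

```text
clock: 50.28
tcp_pos: [0.4524, 0.015, 0.0858]
orientation: [2.303, 2.137, 0.001]
contact_force: [0.8, -0.5, -5.0]
grip_width: 0.0144
gripper_force: 80.0
```

Run:
```python
from h import *
plan([.4525,.0148,.0785],-.0747); print(r.get_obs()["contact_force"])
```

```text
tcp [0.4524 0.015  0.0858] yaw -0.075 -> d [-0.0001  0.0001  0.0073] spin 0.0 j7 -0.65 t 50.28
[ 0.75962666 -0.54442284 -5.027994  ]
```

{"fn": "play_rows", "kwargs": {
  "targets": "1 0 0 0.003 0;1 0 0 0.006 0;1 0 0 0.0075 0;1 0 0 0.0075 0;1 0 0 0.0075 0;1 0 0 0.0075 0"
}}

```text
clock: 50.78
tcp_pos: [0.4522, 0.0148, 0.0782]
orientation: [2.303, 2.137, 0.0]
contact_force: [0.5, -0.3, -5.0]
grip_width: 0.0147
gripper_force: 80.2
```

{"fn": "play_rows", "kwargs": {
  "targets": "1 0 0 0.0005 0;1 0 0 0.001 0;1 0 0 0.001 0;1 0 0 0.001 0"
}}

```text
clock: 51.12
tcp_pos: [0.4523, 0.0148, 0.0773]
orientation: [2.303, 2.137, 0.0]
contact_force: [-0.2, -0.4, -2.9]
grip_width: 0.0146
gripper_force: 80.4
```

{"fn": "play_rows", "kwargs": {
  "targets": "1 0 0 0.0004 0;1 0 0 0.0004 0;0.5 0 0 0.0004 0;-1 0 0 0 0;-1 0 0 0 0;-1 0 0 0 0;-1 0 0 -0.03 0;-1 0 0 -0.06 0"
}}

```text
clock: 51.78
tcp_pos: [0.4507, 0.015, 0.1367]
orientation: [-2.3, -2.135, 0.004]
contact_force: [0.5, 0.3, 0.2]
grip_width: 0.0798
gripper_force: 0.0
```

{"fn": "play_rows", "kwargs": {
  "targets": "-1 0 0 -0.03 0;-1 0 0 -0.06 0;-1 0 0 -0.08 0;-1 0 0 -0.08 0;-1 0 0 -0.08 0;-1 0 0 -0.08 0;-1 0 0 -0.08 0;-1 0 0 -0.08 0"
}}

```text
clock: 52.45
tcp_pos: [0.4514, 0.0148, 0.216]
orientation: [-2.301, -2.136, 0.002]
contact_force: [1.1, 1.2, -0.0]
grip_width: 0.0853
gripper_force: 0.0
```

Run:
```python
from h import *
c=np.array([.4525,.015]);im,i=snap('wrist'); plan([.4525,.015,.2],-.0747)
hs=cv2.cvtColor(rect('wrist',im,i,c,.08,.072),cv2.COLOR_BGR2HSV); print(*box(hs[...,1]<60,c,.08),sep="\n")
cv2.imwrite('pics/fin.png',cv2.resize(im[0:380,120:520],None,fx=1.55,fy=1.55,interpolation=cv2.INTER_CUBIC))
```

```text
tcp [0.4515 0.0148 0.2161] yaw -0.074 -> d [0.0003 0.0011 0.0161] spin 0.0002 j7 -0.43 t 52.5
(array([0.4518, 0.015 ]), [np.float64(0.0749), np.float64(0.1014)], np.float64(-0.0752), 5868)
```

View pics/fin.png

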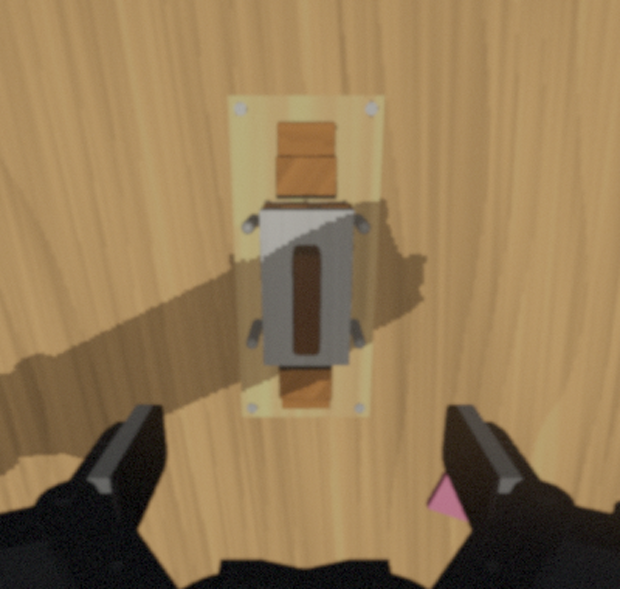

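The weight sits square on the pile, centred at about (0.452, 0.015) with yaw -0.075. Both dogs are seated and the gripper is clear.

```bash
python3 -c "
from bench import r
print(r.hand_in())"
```

```text
the job is handed in; nothing more can be done
None
```

I handed the job in at about 52 s: the four strips present are piled flush on the bed, both dogs are pushed home with pads to the pile, and the weight is square on top. The verdict hasn't come back.

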